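# Comb the wind-chime rods into the drying tray

### The arm

A 7-joint arm with a two-finger parallel gripper is mounted at the origin on the work surface. World frame = base frame: x ahead of the robot, y to its left, z up, the work surface at z = 0. Lengths are in m, angles in rad, forces in N, time in s.
With the tool pointing down it reaches from about 0.425 to 0.925 m from the base axis. Payload 6.8 kg.
Tool frame: the origin (TCP) lies at the very end of the fingers, on their centre line; the grasp point (between the pads) lies 19 mm behind it; z points along the fingers, y is the direction in which the jaws open and shut (so a half turn about z gives the same grasp; the last joint's range is limited). The gripper opens to 85 mm and grips with 20 to 120 N. Pads are 22 mm wide; open, the fingers measure 114 mm over their backs; the gripper's body (76 mm by 85 mm) begins 54 mm behind the grasp point. The pads swing forward as they close: fully open they stand 13 mm farther back than shut.
Start: joints at [-1.414, 0.477, 0.022, 1.555, -0.011, 1.109, -0.083], TCP at [0.177, 0.651, 0.231] pointing down, gripper open.
Joint ranges: [-2.96, 2.96], [-0.34, 2.1], [-1.41, 1.46], [0.24, 2.44], [-1.37, 4.51], [0.17, 1.92], [-2.96, 2.96]. Speed limits (rad/s): [2.39, 2.39, 3.14, 3.14, 3.14, 3.14, 3.14].

### API

Orientations are given as a unit quaternion [x, y, z, w].
In Python, from bench import get_state, camera, close_job gives the robot as it stands.
- The arm moves only by the tool step_arm, never from a script. Its argument "motion" is a list of rows, each an object of numbers: "dx", "dy", "dz": the shift along the tool's x, y, z in mm; "roll": the turn about the tool's z in degrees; "claw": the opening, from -1 (shut) to 1 (fully open). A call has exactly 10 rows; each row is the pose to reach, as a shift and turn from the pose commanded when the call began, along the tool's axes at that moment; what a row does not reach only later rows make up. A row lasts 1/12 s, in which the tool goes at most 41.7 mm and 7.16 degrees, less where a joint would pass 70% of its speed; a pose out of reach is approached as far as the arm can. A call with a gripper value outside its range is refused whole. The fingers move at their own pace and stop on an object; "newtons" is the grip in N (left out, the last holds). Time passes only in rows, so rows that repeat a pose let the fingers close, or fill a call up. It gives the time, the measured TCP pose, the force and the opening at its end, in the units of the state.
- get_state(): the state, without advancing time (a new reading comes with each control period).
- camera(name): name is "scene" or "top" or "wrist"; returns a dict with "pixels" (384x512x3 uint8, blue, green, red), "camera_matrix" (3x3 intrinsics, pixels), "k1" (the pictures are not rectified: a ray, as slopes to the right and down, at radius r is drawn at 1 + k1 r^2 times it, then the intrinsics apply), "rvec" (rotation vector, rad) and "tvec" (3), from world to camera coordinates, as OpenCV has them. Camera axes: x right, y down, z forward; pixel columns grow to the right and rows downward; lengths in m; the calibration is good to about 2 mm. A picture is of the moment at which its call begins. There is no depth.
- close_job(): hands the job in, once; it reports no verdict.
The state is a dict: "time": time; "joint_pos": joint angles; "qd": joint speeds; "tau": joint torques, N m; "tcp_pos": TCP position; "eef_rot": TCP orientation; "wrist_force": force on the tool from outside, world axes, zero at the start; "moment": the same for the moment, N m; "width": opening from 0.0 (shut) to 1.0 (fully open).
Only numpy, scipy, OpenCV 4.12 (cv2) and the standard library are available. Lean on these libraries where they do the work, as an engineer would, in place of code of your own. Each camera call takes 0.05 s, during which the arm holds its last target.

### The job

Four bisque wind-chime rods lie tumbled in the grooved drying tray. Take the yellow toothed scraper from its rack and comb it from the clear far end of the tray towards the robot to the near end, shoulders resting lightly on the tray's two side rails all the way, until every rod lies down in a groove. Move the rods with the scraper only and never force it: the rods chip and the wood dents, so where the teeth catch, lift, go back a little and comb again; then stand the scraper back in its rack slot, fully down, and leave the jar, pots and bamboo rib where they are.

Things in the scene. Friction and masses are not known exactly. Their poses are not given: they have to be found in the camera images.
- tray: pale wooden drying tray, 184 mm (x) by 140 mm (y), fixed on two battens. Origin: centre of its underside; x points away from the robot to its far end, y (left) runs along its grooves, z up. Flat rails along both long sides (y = -70 to -60 and 60 to 70 mm), tops 35 mm above the origin. End walls 27 mm high, outside x = -81 and 81 mm. Rigid
- tray_mid (a point): middle of the tray at ridge-top height, 21 mm above its origin; axes tilt with the tray. Nine V grooves along y lie side by side, 18 mm apart (centres x = -72, -54 ... 72 mm), 120 mm long, 9 mm deep, 45 degree flanks: a rod down in a groove has its centre 3 mm below this height, its top 1 mm above the ridges
- tray_far (a point): point midway between the rails at the height of their tops (14 mm above the ridges), 70 mm from the tray's middle towards its far end: the clear end where combing starts. The tray is warped: along x it stands out of level by up to 1.3 degrees, either end up, each time different, so the rails rise or fall by up to 3 mm in a stroke
- tray_near (a point): the same, 70 mm from the middle towards the near end, where combing ends
- scraper_grip (a point): yellow plastic scraper, about 95 g, upright in its rack, 138 mm long (y), 88 mm high. This point: centre of its stiff grip bar, 18 mm thick (x), 96 mm long (y), 28 mm high. Below the bar a soft blade, 5 mm thick, that bends about the bar's lower edge (0.6 N per mm at the teeth; held upright). x across the blade, y along it, z up; both faces alike
- scraper_edge (a point): middle of the lower blade edge, 62 mm below scraper_grip. Six teeth (10 mm wide, 20 mm apart) reach 12 mm below it over its middle 110 mm; the bare 14 mm at each end are the shoulders. With these on the rails the teeth are 2 mm above the ridges. If teeth catch a half-sunk rod the drag climbs from 1 to over 10 N: lift off, go back a little, comb again
- rack_slot (a point): wooden rack for the scraper, fixed on the bench left or right of the tray: block 60 mm (x) by 180 mm (y), 49 mm high, one slot along y, 9 mm wide, 152 mm long, lips rounded (9 mm radius). This point: middle of the slot's floor, 10 mm above the bench; the tooth tips stand on it, the scraper's y along the slot
- rod1_mid (a point): one of four alike terracotta rods (bisque, 12 g, brittle), 8 mm thick, 104 mm long, rounded ends; the point is its centre, x runs along the rod. They start in the tray, askew across the ridges (20 to 30 degrees), rod4 crossing on top of others; none lies in the 22 mm next to the tray's far end wall
- rod2_mid (a point): a rod like rod1; this is its centre, x along it
- rod3_mid (a point): a rod like rod1; this is its centre, x along it
- rod4_mid (a point): a rod like rod1; this is its centre, x along it
- jar: glass jar with a screw lid, 72 mm across, 110 mm high, on the side of the tray where the rack is not; origin under its centre; leave alone
- pots: two small terracotta flower pots stacked one inside the other, 100 mm across, 99 mm high together, on the bench left of and beyond the tray; origin under their centre; leave alone
- rib: flat bamboo rib, about 130 mm by 42 mm, 6 mm thick, lying right of and beyond the tray; leave alone
Not all that is in view belongs to the job. What is shaped like the part that bears rod4_mid but blue, green or pink is not meant.

How it is judged:
By the outcome, as a careful person would: the job done as asked, in the order asked, and still so for the second after the job is handed in, with the robot touching nothing.
It also fails if it takes over 72 s, if anything falls off the work surface, if the arm or the gripper's body presses on something with over 40 N, if the wrist force passes 120 N, or if a joint passes its speed limit or range.

## Working session

There is one attempt and no reset: what is moved stays moved. The work goes in short steps, Python scripts to look and compute and a tool call to move; the robot and the scene stay as the last step left them, time stands still between calls to the robot, and variables do not carry over. Pictures are saved under pics/ and viewed, and the job is handed in when it is done.

Besides the shell and the picture viewer there is one more tool, called after "Request:" by a JSON object that holds its "fn" and its "kwargs", one argument or row to a line. step_arm: Moves the arm, as the interface text tells. Its arguments: {"type":"object","properties":{"motion":{"type":"array","items":{"type":"object","properties":{"dx":{"type":"number"},"dy":{"type":"number"},"dz":{"type":"number"},"roll":{"type":"number"},"claw":{"type":"number"}}}},"newtons":{"type":"number"}},"required":["motion"]}

```bash
mkdir -p pics; ls
cat > h.py <<'E'
import numpy as np, cv2
from bench import get_state, camera
def shot(name,tag):
    c=camera(name); cv2.imwrite(f'pics/{tag}.png',c['pixels']); 
    np.savez(f'pics/{tag}.npz',K=c['camera_matrix'],k1=c['k1'],rvec=c['rvec'],tvec=c['tvec'],img=c['pixels'])
    return c
def load(tag): return np.load(f'pics/{tag}.npz')
def ray(c,uv):
    K=np.array(c['camera_matrix'] if 'camera_matrix' in c else c['K']);k1=float(c['k1'])
    d=np.array([(uv[0]-K[0,2])/K[0,0],(uv[1]-K[1,2])/K[1,1]])
    p=d.copy()
    for _ in range(50): p=d/(1+k1*(p@p))
    R=cv2.Rodrigues(np.array(c['rvec'],float).ravel())[0]; t=np.array(c['tvec'],float).ravel()
    return -R.T@t, R.T@np.array([p[0],p[1],1.])
def atz(c,uv,z):
    o,d=ray(c,uv); return o+d*(z-o[2])/d[2]
def proj(c,P):
    K=np.array(c['K']);k1=float(c['k1'])
    R=cv2.Rodrigues(np.array(c['rvec'],float).ravel())[0]; t=np.array(c['tvec'],float).ravel()
    q=np.atleast_2d(P)@R.T+t; s=q[:,:2]/q[:,2:]; s=s*(1+k1*(s**2).sum(1,keepdims=True))
    return s*[K[0,0],K[1,1]]+[K[0,2],K[1,2]]
def tri(obs):
    A=np.zeros((3,3));b=np.zeros(3)
    for c,uv in obs:
        o,d=ray(c,uv); d=d/np.linalg.norm(d); M=np.eye(3)-np.outer(d,d); A+=M;b+=M@o
    X=np.linalg.solve(A,b); return X,[np.linalg.norm(np.cross(X-ray(c,u)[0],ray(c,u)[1]/np.linalg.norm(ray(c,u)[1]))) for c,u in obs]
def crop(tag,x0,y0,x1,y1,s,out):
    im=cv2.imread(f'pics/{tag}.png')[y0:y1,x0:x1]; cv2.imwrite(f'pics/{out}.png',cv2.resize(im,None,fx=s,fy=s,interpolation=cv2.INTER_CUBIC))
E
python3 - <<'E'
from h import *
for n in ['scene','top','wrist']:
    c=shot(n,n+'0'); print(n,c['camera_matrix'],c['k1'],c['rvec'],c['tvec'])
print(get_state())
E
```

```text
pics
scene [[401.66316471   0.         257.89817224]
 [  0.         401.66316471 190.84625912]
 [  0.           0.           1.        ]] -0.13776330950159382 [ 2.1436695   1.0936007  -0.44806486] [-0.33886691 -0.2606753   1.21856695]
top [[371.3204134    0.         258.16856172]
 [  0.         371.3204134  192.63469298]
 [  0.           0.           1.        ]] -0.016121194818557755 [ 2.15138183 -2.21132385  0.09857822] [0.00246141 0.56981107 0.83105156]
wrist [[320.07762096   0.         255.54836067]
 [  0.         320.07762096 190.08994757]
 [  0.           0.           1.        ]] -0.06059790114606635 [-2.28808327 -1.75135267 -0.27430372] [-0.67394651 -0.04046873  0.37832892]
{'time': 0.15, 'joint_pos': array([-1.41411009,  0.47757954,  0.0223599 ,  1.55621159, -0.01149646,
        1.10933014, -0.08314386]), 'qd': array([-7.36704379e-04, -2.59233844e-03,  3.20368998e-03, -3.07316621e-03,
       -3.08992009e-04, -2.21384041e-05, -3.90662208e-03]), 'tau': array([ 2.82327906e-03, -5.96924686e+01,  1.61025893e+00, -2.81493527e+01,
        1.26266238e-02,  6.47370398e-03, -1.19593892e-05]), 'tcp_pos': array([0.17654391, 0.65102601, 0.2305753 ]), 'eef_rot': array([ 1.32024564e-01,  9.91246198e-01, -6.99007998e-04, -3.95190305e-05]), 'wrist_force': array([0.1190062 , 0.04676737, 0.08732199]), 'moment': array([-0.0913479 ,  0.0018847 ,  0.04350873]), 'width': 0.9990622182086436}
```

View pics/scene0.png

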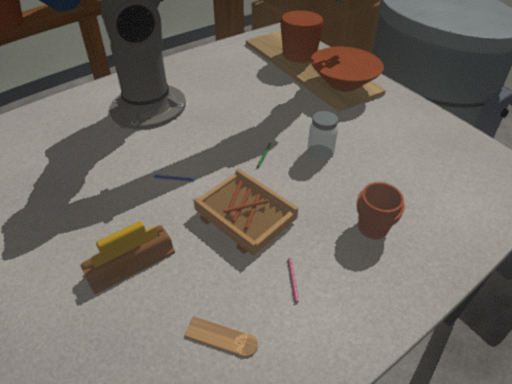

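View pics/top0.png

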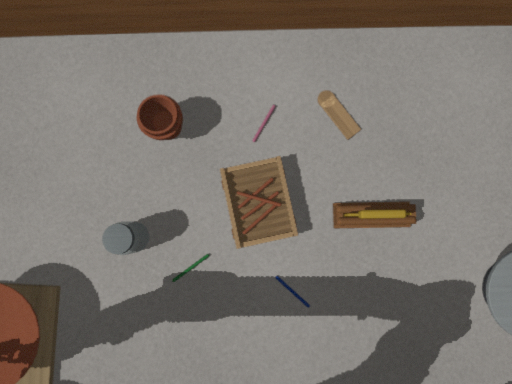

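View pics/wrist0.png

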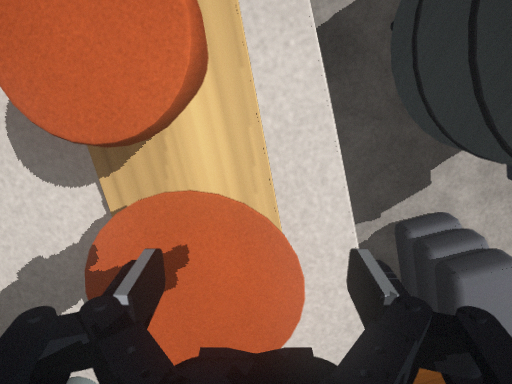

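Both views show the same layout. The only yellow thing is the scraper, at scene (123,240) and top (375,214), standing in its rack on the right. Possible mix-ups are the bamboo rib at top (340,115), which is tan and lying flat, and the loose sticks: pink (265,123), green (190,267) and blue (293,292). The terracotta rods are in the tray at top (260,205).

Run:
```python
from h import *
crop('top0',210,145,310,255,5,'t_tray'); crop('top0',320,185,430,245,7,'t_rack'); crop('scene0',70,160,310,300,3.3,'s_all')
```

```text
(no output)
```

View pics/t_tray.png

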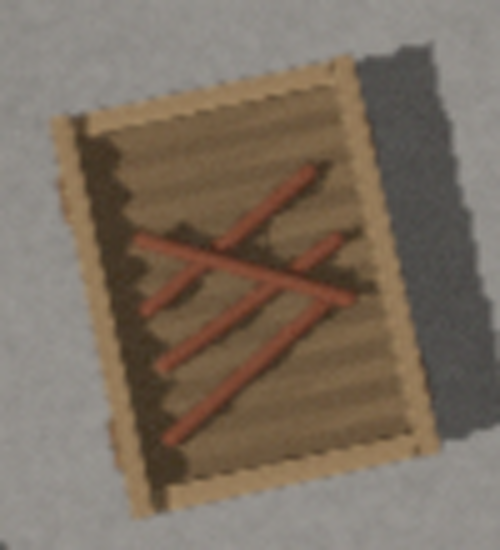

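View pics/t_rack.png

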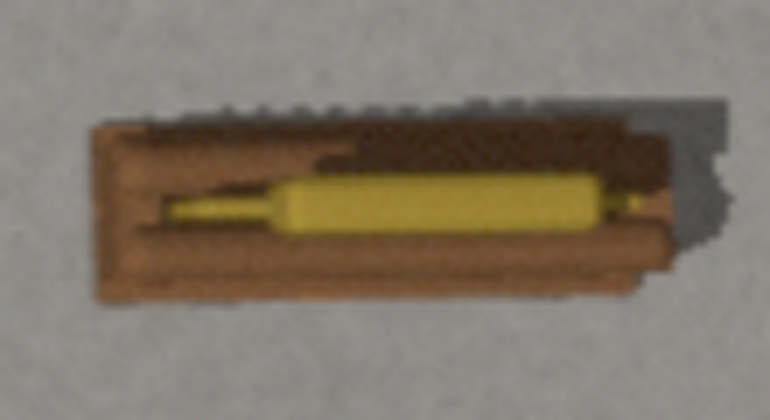

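View pics/s_all.png

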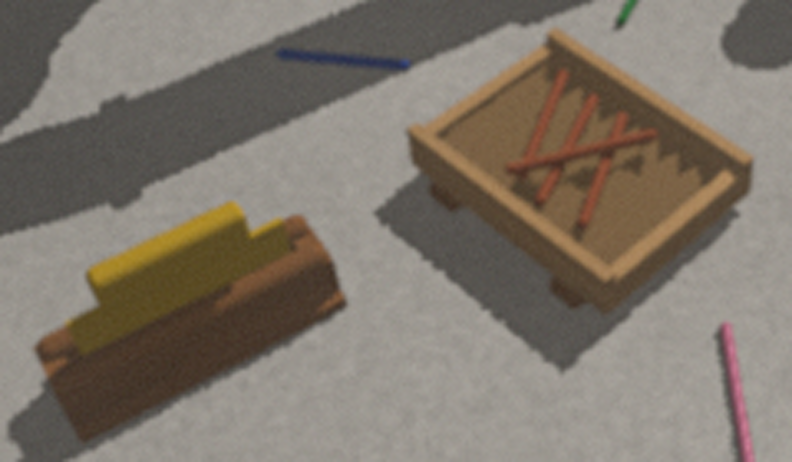

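Run:
```python
from h import *
t=load('top0'); s=load('scene0')
g=lambda u,v,s,x,y:((u+.5)/s+x-.5,(v+.5)/s+y-.5)
print('bar top z.098')
for p in [(290,178),(601,175),(603,232),(290,235)]: print(atz(t,g(*p,7,320,185),.098).round(4))
print('rack top z.049'); 
for p in [(95,128),(98,302),(668,268),(668,135)]: print(atz(t,g(*p,7,320,185),.049).round(4))
T=[(55,118),(352,57),(438,450),(135,518)]
# scene crop corners: far-left rail corner etc
for p in T: print(atz(t,g(*p,5,210,145),.055).round(4))
for p in [(553,35),(410,128),(610,278),(750,160)]: print(atz(s,g(*p,3.3,70,160),.055).round(4))
```

```text
bar top z.098
[ 0.521  -0.2275  0.098 ]
[ 0.5192 -0.3214  0.098 ]
[ 0.5022 -0.321   0.098 ]
[ 0.5039 -0.2266  0.098 ]
rack top z.049
[ 0.5401 -0.1798  0.049 ]
[ 0.4848 -0.1783  0.049 ]
[ 0.4904 -0.3609  0.049 ]
[ 0.5328 -0.3636  0.049 ]
[0.624  0.0693 0.055 ]
[ 0.648  -0.0641  0.055 ]
[ 0.4721 -0.0962  0.055 ]
[0.4462 0.0377 0.055 ]
[0.4574 0.0272 0.055 ]
[ 0.4775 -0.0994  0.055 ]
[ 0.6539 -0.0644  0.055 ]
[0.6299 0.0631 0.055 ]
```

Run:
```python
from h import *
im=cv2.imread('pics/scene0.png')
a=[im[165:185,225:255],im[192:212,185:215],im[230:260,235:270],im[195:225,275:310]]
o=[cv2.resize(x,(380,285),interpolation=cv2.INTER_CUBIC) for x in a]
cv2.imwrite('pics/sc.png',np.vstack([np.hstack(o[:2]),np.hstack(o[2:])]))
im=cv2.imread('pics/top0.png')
a=[im[160:180,212:242],im[148:168,265:295],im[225:245,280:310],im[238:258,225:255]]
o=[cv2.resize(x,(390,260),interpolation=cv2.INTER_CUBIC) for x in a]
cv2.imwrite('pics/tc.png',np.vstack([np.hstack(o[:2]),np.hstack(o[2:])]))
```

```text
(no output)
```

View pics/sc.png

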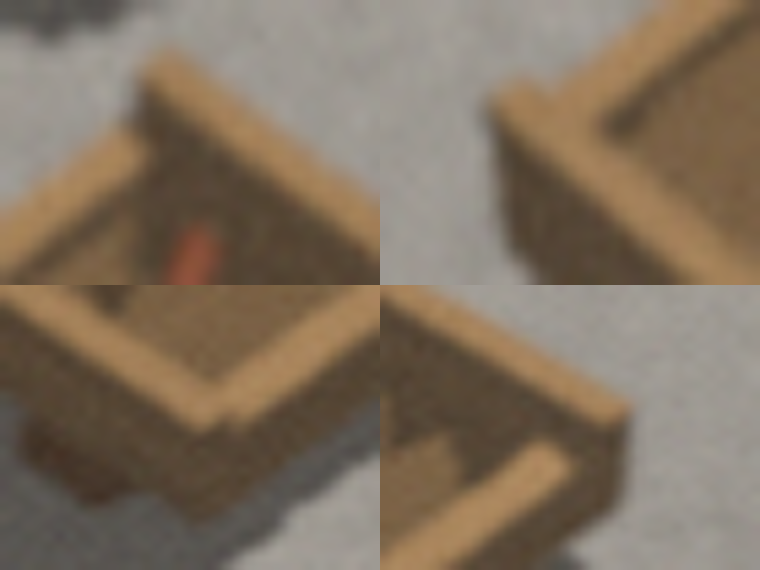

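View pics/tc.png

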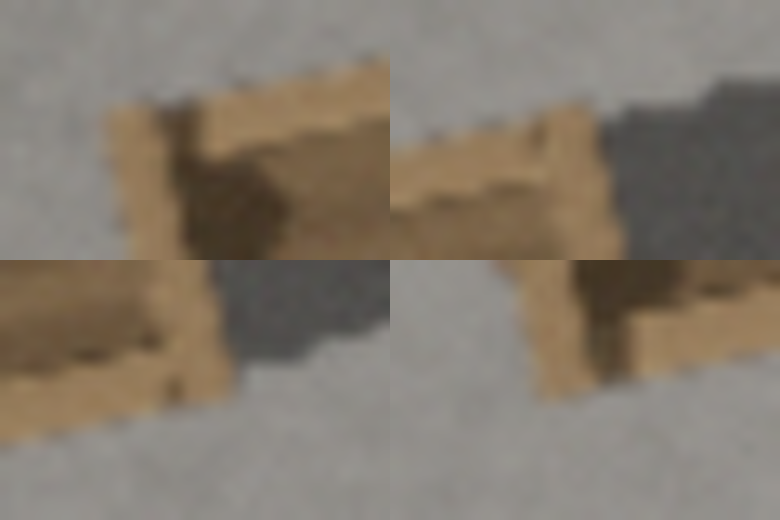

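Run:
```python
from h import *
from scipy.optimize import least_squares
from scipy.spatial.transform import Rotation as R
t=load('top0'); s=load('scene0')
f=lambda lx,ly,ox,oy,sx,sy:(ox+lx/sx-.5,oy+ly/sy-.5)
S={(-92,70):f(165,47,225,165,12.667,14.25),(-92,-70):f(112,100,185,192,12.667,14.25),(92,-70):f(205,145,235,230,10.857,9.5),(92,70):f(252,120,275,195,10.857,9.5),(-92,60):f(140,78,225,165,12.667,14.25)}
T={(92,70):f(108,108,212,160,13,13),(92,-70):f(200,103,265,148,13,13),(-92,-70):f(235,135,280,225,13,13),(-92,70):f(153,140,225,238,13,13)}
def pts(p,keys): 
    return R.from_euler('ZYX',[p[3],p[4],p[5]]).apply(np.array([[k[0]/1e3,k[1]/1e3,0] for k in keys]))+p[:3]
def res(p):
    a=proj(s,pts(p,S))-np.array(list(S.values())); b=proj(t,pts(p,T))-np.array(list(T.values()))
    return np.r_[a.ravel(),b.ravel(),[p[4]*20,p[5]*100]]
r=least_squares(res,[.55,-.015,.05,.17,0,0]); print(r.x.round(4),np.degrees(r.x[3:]).round(2)); print(r.fun.round(2))
for k in S:
  if k in T: print(k,tri([(s,S[k]),(t,T[k])]))
```

```text
[ 0.5478 -0.0132  0.0479  0.1838 -0.0071 -0.0013] [10.53 -0.41 -0.08]
[ 0.83  0.01 -0.51  0.26 -0.05  0.34  1.   -0.08 -0.23 -0.11 -0.33  0.24
  0.41 -0.25  0.47  0.49  0.04  0.48 -0.14 -0.13]
(-92, 70) (array([0.44497052, 0.03767901, 0.0482071 ]), [np.float64(0.0012799654491087713), np.float64(0.0012799654491087665)])
(-92, -70) (array([ 0.4711806 , -0.0978725 ,  0.04850635]), [np.float64(0.0001453591299100684), np.float64(0.00014535912991008157)])
(92, -70) (array([ 0.6503944 , -0.06446958,  0.04854028]), [np.float64(0.00017344136906887543), np.float64(0.0001734413690687116)])
(92, 70) (array([0.62528614, 0.07081261, 0.04930656]), [np.float64(0.000917665720590163), np.float64(0.0009176657205901284)])
```

```bash
cat >> h.py <<'E'
def tool():
    s=get_state(); from scipy.spatial.transform import Rotation as R
    return np.array(s['tcp_pos']),R.from_quat(s['eef_rot']).as_matrix(),s
def goto(P,head):
    p,M,s=tool(); d=M.T@(np.array(P)-p)*1000
    h=np.degrees(np.arctan2(M[1,1],M[0,1])); r=(h-head+180)%360-180
    print('t',round(s['time'],2),'tcp',p.round(4),'head',round(h,2),'F',s['wrist_force'].round(1),'w',round(s['width'],3)); print('shift',d.round(1),'roll',round(r,2))
E
python3 - <<'E'
from h import *
w=load('wrist0'); p,M,s=tool(); 
Rc=cv2.Rodrigues(w['rvec'])[0]; o=-Rc.T@w['tvec']; print('cam in tool',M.T@(o-p),'axes',(M.T@Rc.T).round(2))
goto([.56,.16,.23],0)
goto([.5115,-.274,.23],-1.1)
E
```

```text
cam in tool [ 0.07771889 -0.00065758 -0.14165249] axes [[ 0.   -0.95 -0.31]
 [ 1.    0.    0.  ]
 [-0.   -0.31  0.95]]
t 0.15 tcp [0.1765 0.651  0.2306] head 74.83 F [0.1 0.  0.1] w 0.999
shift [-498.6 -373.5    1.1] roll 74.83
t 0.15 tcp [0.1765 0.651  0.2306] head 74.83 F [0.1 0.  0.1] w 0.999
shift [-565.4 -805.1    1.8] roll 75.93
```

Request:
{"fn": "step_arm", "kwargs": {
  "motion": [
    {"dx": -28, "dy": -27, "dz": 0, "roll": 4, "claw": 1},
    {"dx": -56, "dy": -54, "dz": 0, "roll": 8, "claw": 1},
    {"dx": -84, "dy": -81, "dz": 0, "roll": 12, "claw": 1},
    {"dx": -112, "dy": -108, "dz": 0, "roll": 16, "claw": 1},
    {"dx": -140, "dy": -135, "dz": 0, "roll": 20, "claw": 1},
    {"dx": -168, "dy": -162, "dz": 0, "roll": 24, "claw": 1},
    {"dx": -196, "dy": -189, "dz": 0, "roll": 28, "claw": 1},
    {"dx": -224, "dy": -216, "dz": 0, "roll": 32, "claw": 1},
    {"dx": -252, "dy": -243, "dz": 0, "roll": 36, "claw": 1},
    {"dx": -280, "dy": -270, "dz": 0, "roll": 40, "claw": 1}
  ]
}}

```text
time: 0.98
tcp_pos: [0.3767, 0.3157, 0.2313]
eef_rot: [0.465, 0.886, 0.0, -0.0]
wrist_force: [1.0, 0.1, -0.7]
width: 0.996
```

```bash
python3 -c "
from h import *
goto([.55,.03,.23],0)"
```

```text
t 0.98 tcp [0.3767 0.3157 0.2313] head 34.64 F [ 1.   0.1 -0.7] w 0.996
shift [-333.6  -19.8    1.2] roll 34.64
```

Request:
{"fn": "step_arm", "kwargs": {
  "motion": [
    {"dx": -37, "dy": -2, "dz": 0, "roll": 4, "claw": 1},
    {"dx": -74, "dy": -4, "dz": 0, "roll": 8, "claw": 1},
    {"dx": -111, "dy": -7, "dz": 0, "roll": 12, "claw": 1},
    {"dx": -148, "dy": -9, "dz": 0, "roll": 16, "claw": 1},
    {"dx": -185, "dy": -11, "dz": 0, "roll": 20, "claw": 1},
    {"dx": -222, "dy": -13, "dz": 0, "roll": 24, "claw": 1},
    {"dx": -259, "dy": -15, "dz": 0, "roll": 28, "claw": 1},
    {"dx": -296, "dy": -18, "dz": 0, "roll": 31, "claw": 1},
    {"dx": -333, "dy": -20, "dz": 0, "roll": 34, "claw": 1},
    {"dx": -333, "dy": -20, "dz": 0, "roll": 34, "claw": 1}
  ]
}}

```text
time: 1.82
tcp_pos: [0.5526, 0.0249, 0.2319]
eef_rot: [0.706, 0.708, -0.0, 0.002]
wrist_force: [0.7, 0.4, 0.8]
width: 1.003
```

```bash
python3 -c "
from h import *
c=shot('wrist','wt'); goto([.5115,-.274,.20],-1.1)"
```

```text
t 1.87 tcp [0.5511 0.0284 0.2314] head 0.4 F [ 0.1  0.9 -1.1] w 1.002
shift [-302.1  -41.8   32. ] roll 1.5
```

View pics/wt.png

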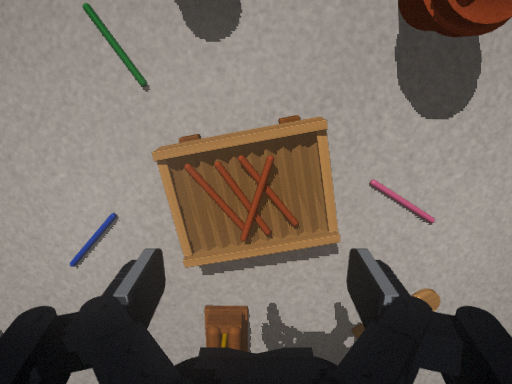

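Request:
{"fn": "step_arm", "kwargs": {
  "motion": [
    {"dx": -36, "dy": -6, "dz": 4, "roll": 1.5, "claw": 1},
    {"dx": -72, "dy": -12, "dz": 8, "roll": 1.5, "claw": 1},
    {"dx": -108, "dy": -18, "dz": 12, "roll": 1.5, "claw": 1},
    {"dx": -144, "dy": -24, "dz": 16, "roll": 1.5, "claw": 1},
    {"dx": -180, "dy": -30, "dz": 20, "roll": 1.5, "claw": 1},
    {"dx": -216, "dy": -36, "dz": 20, "roll": 1.5, "claw": 1},
    {"dx": -240, "dy": -41, "dz": 20, "roll": 1.5, "claw": 1},
    {"dx": -248, "dy": -41, "dz": 20, "roll": 1.5, "claw": 1},
    {"dx": -248, "dy": -41, "dz": 20, "roll": 1.5, "claw": 1},
    {"dx": -248, "dy": -41, "dz": 20, "roll": 1.5, "claw": 1}
  ]
}}

```text
time: 2.7
tcp_pos: [0.5129, -0.214, 0.211]
eef_rot: [0.711, 0.703, 0.0, -0.001]
wrist_force: [-0.2, 0.4, -0.6]
width: 1.001
```

```bash
python3 -c "
from h import *
c=shot('wrist','wr'); goto([.5115,-.274,.20],-1.1)
crop('wr',170,120,350,384,3,'wr_c')
crop('wr',150,140,362,290,3.5,'wr_c')"
```

```text
t 2.75 tcp [ 0.5132 -0.2132  0.211 ] head -0.5 F [-0.   0.4 -0.5] w 0.999
shift [-60.8  -1.2  10.9] roll 0.6
```

View pics/wr.png

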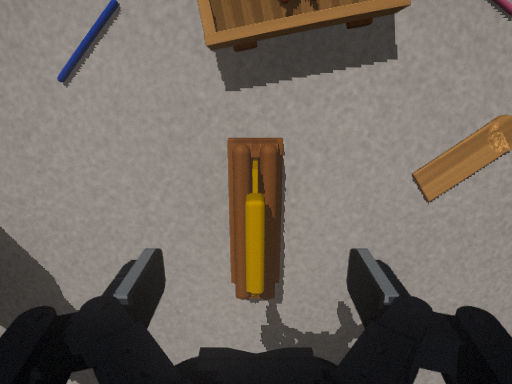

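```bash
python3 -c "
from h import *
crop('wr',205,130,305,310,3.3,'wr_c')"
```

```text
(no output)
```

View pics/wr_c.png

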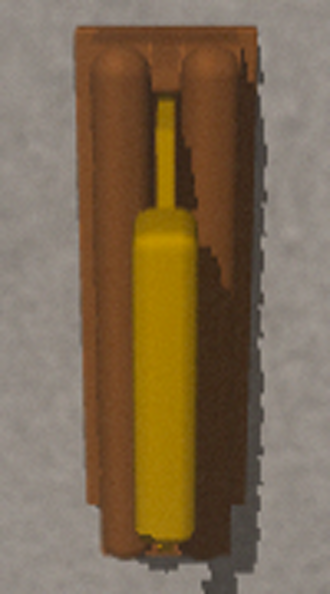

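```bash
python3 -c "
from h import *
w=load('wr')
g=lambda u,v:((u+.5)/3.3+205-.5,(v+.5)/3.3+130-.5)
for p in [(134,300),(197,300),(135,480),(195,480),(166,235),(166,541)]: print(atz(w,g(*p),.098).round(4))
print('rack')
for p in [(76,28),(257,28)]: print(atz(w,g(*p),.049).round(4))
print(atz(w,g(166,97),.059).round(4),'shoulder end')
"
```

```text
[ 0.5044 -0.2453  0.098 ]
[ 0.5208 -0.2455  0.098 ]
[ 0.5035 -0.2996  0.098 ]
[ 0.5202 -0.2998  0.098 ]
[ 0.5129 -0.2274  0.098 ]
[ 0.5119 -0.3198  0.098 ]
rack
[ 0.4874 -0.1814  0.049 ]
[ 0.5395 -0.1819  0.049 ]
[ 0.5131 -0.1998  0.059 ] shoulder end
```

Request:
{"fn": "step_arm", "kwargs": {
  "motion": [
    {"dx": -30, "dy": 0, "dz": 15, "roll": 0.5, "claw": 1},
    {"dx": -55, "dy": -0.5, "dz": 40, "roll": 0.5, "claw": 1},
    {"dx": -60.5, "dy": -0.7, "dz": 65, "roll": 0.5, "claw": 1},
    {"dx": -60.5, "dy": -0.7, "dz": 85, "roll": 0.5, "claw": 1},
    {"dx": -60.5, "dy": -0.7, "dz": 100, "roll": 0.5, "claw": 1},
    {"dx": -60.5, "dy": -0.7, "dz": 105, "roll": 0.5, "claw": 1},
    {"dx": -60.5, "dy": -0.7, "dz": 105, "roll": 0.5, "claw": 1},
    {"dx": -60.5, "dy": -0.7, "dz": 105, "roll": 0.5, "claw": 1},
    {"dx": -60.5, "dy": -0.7, "dz": 105, "roll": 0.5, "claw": 1},
    {"dx": -60.5, "dy": -0.7, "dz": 105, "roll": 0.5, "claw": 1}
  ]
}}

```text
time: 3.58
tcp_pos: [0.5121, -0.2761, 0.1075]
eef_rot: [0.714, 0.7, 0.001, 0.001]
wrist_force: [-0.3, -0.1, 1.0]
width: 0.993
```

```bash
python3 -c "
from h import *
c=shot('wrist','wr2'); goto([.512,-.2737,.066],-1.0)"
```

```text
t 3.63 tcp [ 0.512  -0.2762  0.1074] head -1.14 F [-0.   0.3  1. ] w 1.003
shift [ 2.5 -0.1 41.4] roll -0.14
```

View pics/wr2.png

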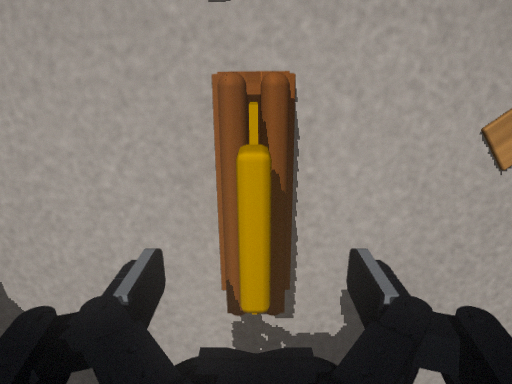

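Request:
{"fn": "step_arm", "kwargs": {
  "motion": [
    {"dx": 1, "dy": 0, "dz": 12, "roll": 0, "claw": 1},
    {"dx": 2.5, "dy": 0, "dz": 25, "roll": 0, "claw": 1},
    {"dx": 2.5, "dy": 0, "dz": 36, "roll": 0, "claw": 1},
    {"dx": 2.5, "dy": 0, "dz": 41.4, "roll": 0, "claw": 1},
    {"dx": 2.5, "dy": 0, "dz": 41.4, "roll": 0, "claw": 0.6},
    {"dx": 2.5, "dy": 0, "dz": 41.4, "roll": 0, "claw": 0.2},
    {"dx": 2.5, "dy": 0, "dz": 41.4, "roll": 0, "claw": -0.2},
    {"dx": 2.5, "dy": 0, "dz": 41.4, "roll": 0, "claw": -0.4},
    {"dx": 2.5, "dy": 0, "dz": 41.4, "roll": 0, "claw": -0.6},
    {"dx": 2.5, "dy": 0, "dz": 41.4, "roll": 0, "claw": -0.9}
  ],
  "newtons": 50
}}

```text
time: 4.47
tcp_pos: [0.5117, -0.2739, 0.0655]
eef_rot: [0.714, 0.7, 0.0, 0.0]
wrist_force: [0.8, 0.1, -1.6]
width: 0.204
```

```bash
python3 -c "
from h import *
c=shot('wrist','wr3'); goto([.512,-.2737,.066],-1.0)"
```

```text
t 4.52 tcp [ 0.5116 -0.2739  0.0654] head -1.18 F [0.4 0.2 2.9] w 0.204
shift [ 0.2  0.4 -0.6] roll -0.18
```

View pics/wr3.png

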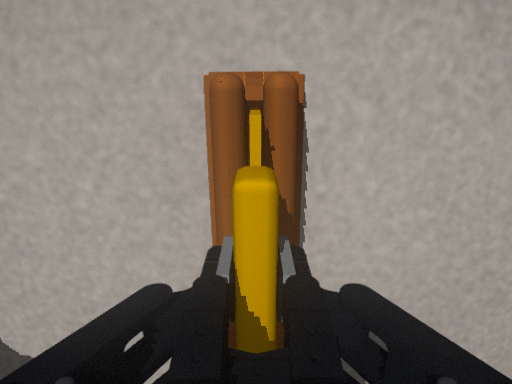

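```bash
python3 -c "
from h import *
crop('wt',140,110,350,275,3.7,'wt_c')"
```

```text
(no output)
```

View pics/wt_c.png

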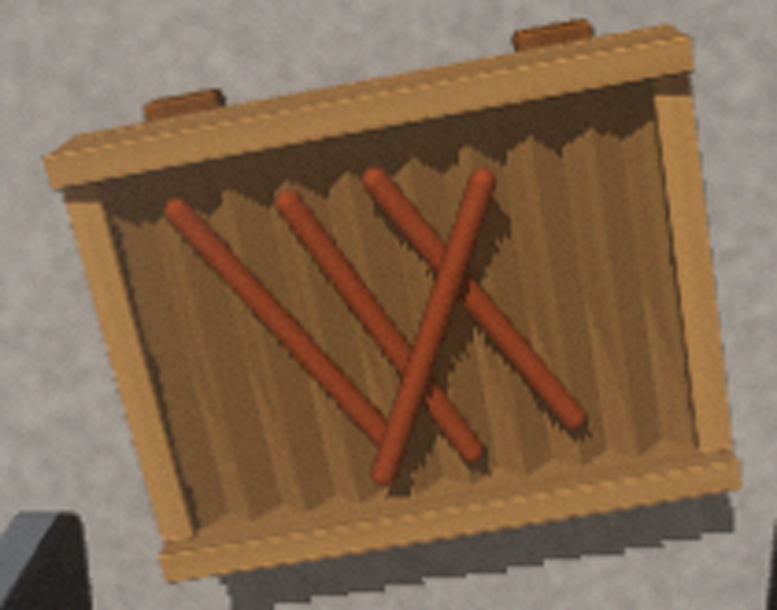

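Run:
```python
from h import *
from scipy.optimize import least_squares
from scipy.spatial.transform import Rotation as R
t=load('top0'); s=load('scene0'); w=load('wt')
f=lambda lx,ly,ox,oy,sx,sy:(ox+lx/sx-.5,oy+ly/sy-.5)
S={(-92,70):f(165,47,225,165,12.667,14.25),(-92,-70):f(112,100,185,192,12.667,14.25),(92,-70):f(205,145,235,230,10.857,9.5),(92,70):f(252,120,275,195,10.857,9.5),(-92,60):f(140,78,225,165,12.667,14.25)}
T={(92,70):f(108,108,212,160,13,13),(92,-70):f(200,103,265,148,13,13),(-92,-70):f(235,135,280,225,13,13),(-92,70):f(153,140,225,238,13,13)}
q=lambda a,b:f(a,b,140,110,3.7,3.7)
W={(-92,70):q(45,157),(92,70):q(692,35),(-92,60):q(53,188),(92,60):q(692,71),(-92,-70):q(165,582),(92,-70):q(740,487),(-92,-60):q(163,553),(92,-60):q(740,463)}
def pts(p,keys): 
    return R.from_euler('ZYX',[p[3],p[4],p[5]]).apply(np.array([[k[0]/1e3,k[1]/1e3,0] for k in keys]))+p[:3]
def mk(fr,wts,pr=1):
  def res(p):
    o=[]
    for (c,D),k in zip(fr,wts): o.append(k*(proj(c,pts(p,D))-np.array(list(D.values()))).ravel())
    return np.r_[np.concatenate(o),[p[4]*20*pr,p[5]*100]]
  return res
for fr,wt in [([(w,W)],[1]),([(s,S),(t,T),(w,W)],[1,1,1])]:
  r=least_squares(mk(fr,wt),[.55,-.015,.05,.17,0,0]); print(r.x.round(4),np.degrees(r.x[3:]).round(2)); print(r.fun.round(2))
```

```text
[ 0.5477 -0.0137  0.0436  0.1866 -0.0125 -0.0009] [10.69 -0.72 -0.05]
[-0.18 -0.3  -0.55  0.17  0.24  0.46  0.62  0.2   0.59 -0.36  0.58  0.44
 -1.03  0.17 -0.28 -0.84 -0.25 -0.09]
[ 0.5476 -0.0131  0.0454  0.1856 -0.0109  0.0009] [10.64 -0.62  0.05]
[ 0.79  0.8  -0.36  1.2   0.07  0.94  0.94  0.4  -0.25  0.69 -0.36  0.52
  0.19 -0.03  0.32  0.45  0.12  0.51 -0.87 -0.55 -0.12 -0.17 -0.43  0.26
  1.04 -0.08  0.11 -0.01  0.86  0.68 -1.52  0.49  0.02 -0.63 -0.22  0.09]
```

Request:
{"fn": "step_arm", "kwargs": {
  "motion": [
    {"dx": 0, "dy": 0, "dz": -8, "roll": 0, "claw": -0.9},
    {"dx": 0, "dy": 0, "dz": -20, "roll": 0, "claw": -0.9},
    {"dx": 0, "dy": 0, "dz": -35, "roll": 0, "claw": -0.9},
    {"dx": 0, "dy": 0, "dz": -50, "roll": 0, "claw": -0.9},
    {"dx": 0, "dy": 0, "dz": -65, "roll": 0, "claw": -0.9},
    {"dx": 10, "dy": 4, "dz": -75, "roll": -1, "claw": -0.9},
    {"dx": 30, "dy": 11, "dz": -75, "roll": -2, "claw": -0.9},
    {"dx": 55, "dy": 20, "dz": -75, "roll": -4, "claw": -0.9},
    {"dx": 85, "dy": 30, "dz": -75, "roll": -6, "claw": -0.9},
    {"dx": 115, "dy": 41, "dz": -75, "roll": -8, "claw": -0.9}
  ],
  "newtons": 60
}}

```text
time: 5.35
tcp_pos: [0.5549, -0.1579, 0.1407]
eef_rot: [0.663, 0.749, 0.0, 0.0]
wrist_force: [1.6, -0.1, -1.1]
width: 0.203
```

```bash
python3 -c "
from h import *
c=shot('wrist','wr4'); goto([.6165,-.0004,.115],10.65)"
```

```text
t 5.4 tcp [ 0.5583 -0.1492  0.1401] head 7.59 F [ 2.2  5.9 -2. ] w 0.2
shift [139.7  77.3  25.9] roll -3.06
```

View pics/wr4.png

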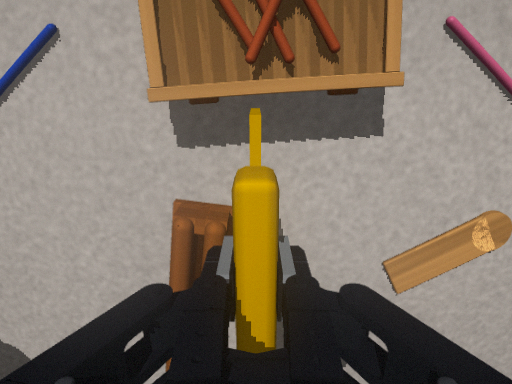

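Request:
{"fn": "step_arm", "kwargs": {
  "motion": [
    {"dx": 28, "dy": 15, "dz": 0, "roll": -1, "claw": -0.9},
    {"dx": 56, "dy": 30, "dz": 0, "roll": -2, "claw": -0.9},
    {"dx": 84, "dy": 45, "dz": 0, "roll": -3, "claw": -0.9},
    {"dx": 110, "dy": 60, "dz": 0, "roll": -3.5, "claw": -0.9},
    {"dx": 130, "dy": 71, "dz": 0, "roll": -3.5, "claw": -0.9},
    {"dx": 141, "dy": 77, "dz": 0, "roll": -3.5, "claw": -0.9},
    {"dx": 145, "dy": 79, "dz": 0, "roll": -3.5, "claw": -0.9},
    {"dx": 145, "dy": 79, "dz": 0, "roll": -3.5, "claw": -0.9},
    {"dx": 145, "dy": 79, "dz": 0, "roll": -3.5, "claw": -0.9},
    {"dx": 145, "dy": 79, "dz": 0, "roll": -3.5, "claw": -0.9}
  ]
}}

```text
time: 6.23
tcp_pos: [0.6151, -0.0086, 0.1401]
eef_rot: [0.642, 0.767, -0.0, 0.0]
wrist_force: [0.3, -0.1, -1.2]
width: 0.205
```

```bash
python3 -c "
from h import *
c=shot('wrist','wr5');c=shot('scene','s5'); goto([.6165,-.0004,.105],10.65)
crop('s5',150,120,350,270,4,'s5c')"
```

```text
t 6.33 tcp [ 0.6153 -0.0082  0.1401] head 10.17 F [-0.9  0.9 -0.7] w 0.202
shift [ 7.5  2.6 35.1] roll -0.48
```

View pics/wr5.png

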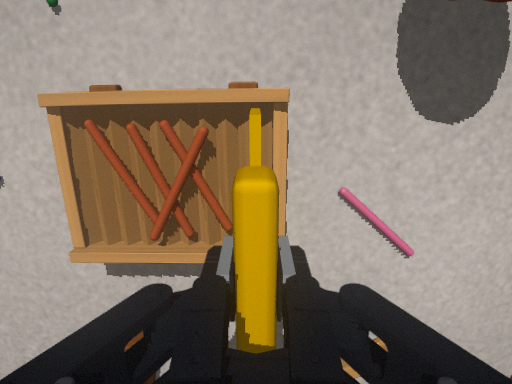

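View pics/s5c.png

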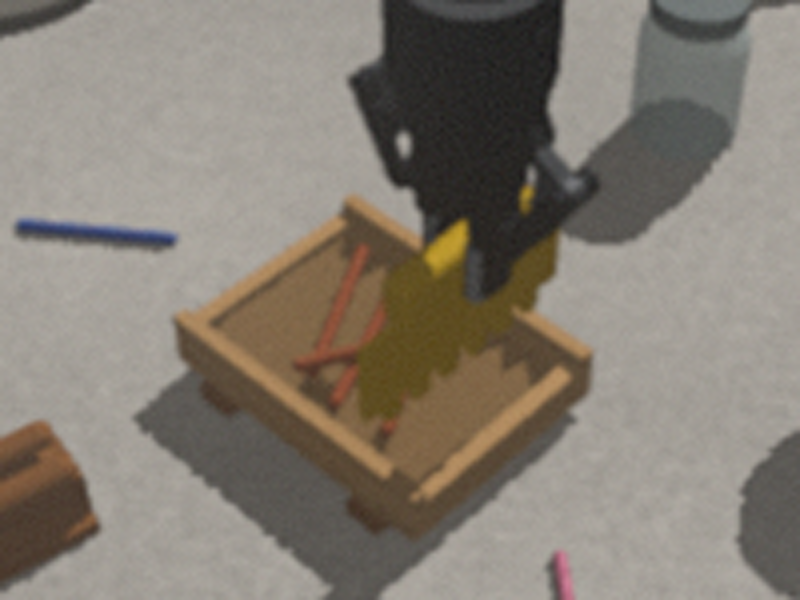

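Request:
{"fn": "step_arm", "kwargs": {
  "motion": [
    {"dx": 7.5, "dy": 2.6, "dz": 0, "roll": -0.5, "claw": -0.9},
    {"dx": 7.5, "dy": 2.6, "dz": 10, "roll": -0.5, "claw": -0.9},
    {"dx": 7.5, "dy": 2.6, "dz": 20, "roll": -0.5, "claw": -0.9},
    {"dx": 7.5, "dy": 2.6, "dz": 28, "roll": -0.5, "claw": -0.9},
    {"dx": 7.5, "dy": 2.6, "dz": 35, "roll": -0.5, "claw": -0.9},
    {"dx": 7.5, "dy": 2.6, "dz": 40, "roll": -0.5, "claw": -0.9},
    {"dx": 7.5, "dy": 2.6, "dz": 43, "roll": -0.5, "claw": -0.9},
    {"dx": 7.5, "dy": 2.6, "dz": 44, "roll": -0.5, "claw": -0.9},
    {"dx": 7.5, "dy": 2.6, "dz": 45, "roll": -0.5, "claw": -0.9},
    {"dx": 7.5, "dy": 2.6, "dz": 45, "roll": -0.5, "claw": -0.9}
  ]
}}

```text
time: 7.17
tcp_pos: [0.6171, 0.0015, 0.095]
eef_rot: [0.637, 0.771, 0.0, 0.0]
wrist_force: [-1.5, 0.1, -1.8]
width: 0.2
```

```bash
python3 -c "
from h import *
c=shot('wrist','wr6');c=shot('scene','s6'); goto([.6165,-.0004,.09],10.65)
crop('s6',190,140,310,260,6,'s6c')"
```

```text
t 7.27 tcp [0.6172 0.0016 0.0952] head 10.83 F [-0.5 -0.2 -0.9] w 0.199
shift [-1.9 -1.1  5.2] roll 0.18
```

View pics/wr6.png

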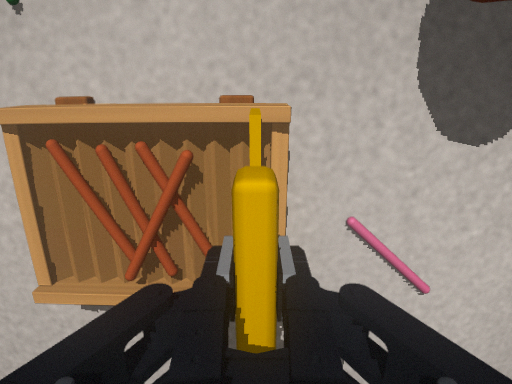

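View pics/s6c.png

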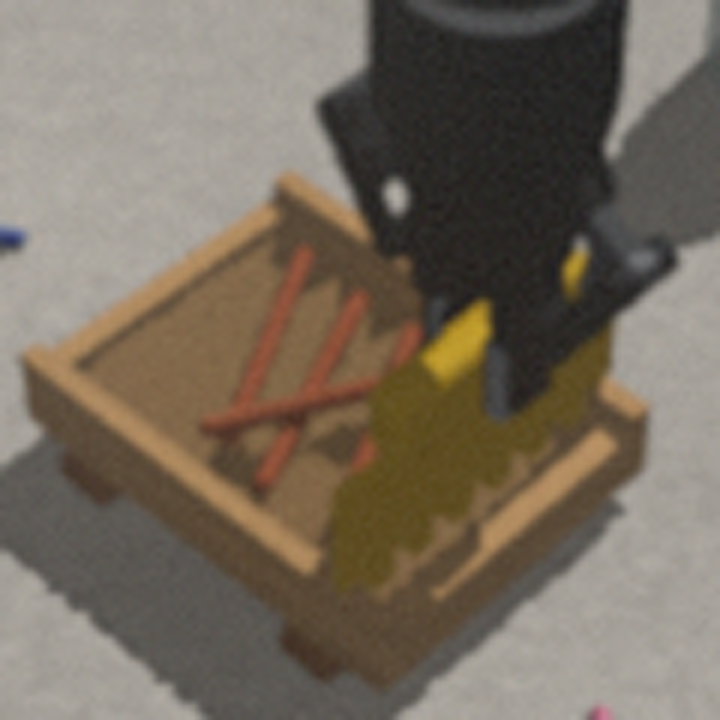

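Request:
{"fn": "step_arm", "kwargs": {
  "motion": [
    {"dx": -1.5, "dy": 0, "dz": 0.5, "roll": 0, "claw": -0.9},
    {"dx": -1.5, "dy": 0, "dz": 1, "roll": 0, "claw": -0.9},
    {"dx": -1.5, "dy": 0, "dz": 1.5, "roll": 0, "claw": -0.9},
    {"dx": -1.5, "dy": 0, "dz": 2, "roll": 0, "claw": -0.9},
    {"dx": -1.5, "dy": 0, "dz": 2.5, "roll": 0, "claw": -0.9},
    {"dx": -1.5, "dy": 0, "dz": 3, "roll": 0, "claw": -0.9},
    {"dx": -1.5, "dy": 0, "dz": 3.5, "roll": 0, "claw": -0.9},
    {"dx": -1.5, "dy": 0, "dz": 3.5, "roll": 0, "claw": -0.9},
    {"dx": -1.5, "dy": 0, "dz": 3.5, "roll": 0, "claw": -0.9},
    {"dx": -1.5, "dy": 0, "dz": 3.5, "roll": 0, "claw": -0.9}
  ]
}}

```text
time: 8.1
tcp_pos: [0.6173, 0.0002, 0.0914]
eef_rot: [0.637, 0.771, 0.0, 0.0]
wrist_force: [0.5, -0.3, -0.4]
width: 0.198
```

```bash
python3 -c "
from h import *
goto([.6165,-.0004,.09],10.65)
for i in range(3): shot('top','x'); print(get_state()['wrist_force'].round(2),get_state()['moment'].round(3))"
```

```text
t 8.1 tcp [6.173e-01 2.000e-04 9.140e-02] head 10.83 F [ 0.5 -0.3 -0.4] w 0.198
shift [-0.4 -0.9  1.4] roll 0.18
[-0.09 -0.66 -0.34] [-0.041  0.012 -0.001]
[-0.22  0.23 -0.69] [-0.042  0.014  0.038]
[-0.02 -0.42 -1.49] [ 0.024 -0.073 -0.004]
```

Request:
{"fn": "step_arm", "kwargs": {
  "motion": [
    {"dz": 0.3, "claw": -0.9},
    {"dz": 0.6, "claw": -0.9},
    {"dz": 0.9, "claw": -0.9},
    {"dz": 1.2, "claw": -0.9},
    {"dz": 1.5, "claw": -0.9},
    {"dz": 1.5, "claw": -0.9},
    {"dz": 1.5, "claw": -0.9},
    {"dz": 1.5, "claw": -0.9},
    {"dz": 1.5, "claw": -0.9},
    {"dz": 1.5, "claw": -0.9}
  ]
}}

```text
invalid input at $.motion[0]: expected keys dx, dy, dz, roll, claw
```

```bash
cat > f.py <<'E'
from h import *
import sys
goto([.6165,-.0004,.09],10.65)
a=[];m=[]
for i in range(int(sys.argv[1]) if len(sys.argv)>1 else 3): shot('scene','f'); a.append(get_state()['wrist_force']);m.append(get_state()['moment'])
print('F',np.mean(a,0).round(2),'M',np.mean(m,0).round(3),'sd',np.std(a,0).round(2), get_state()['tcp_pos'].round(4))
E
python3 f.py
```

```text
t 8.25 tcp [6.173e-01 2.000e-04 9.140e-02] head 10.83 F [-0.  -0.4 -1.5] w 0.199
shift [-0.4 -0.9  1.4] roll 0.18
F [-0.63 -0.75 -1.19] M [0.013 0.01  0.035] sd [0.6  0.11 0.24] [6.172e-01 1.000e-04 9.140e-02]
```

Request:
{"fn": "step_arm", "kwargs": {
  "motion": [
    {"dx": 0, "dy": 0, "dz": 0.3, "roll": 0, "claw": -0.9},
    {"dx": 0, "dy": 0, "dz": 0.6, "roll": 0, "claw": -0.9},
    {"dx": 0, "dy": 0, "dz": 0.9, "roll": 0, "claw": -0.9},
    {"dx": 0, "dy": 0, "dz": 1.2, "roll": 0, "claw": -0.9},
    {"dx": 0, "dy": 0, "dz": 1.5, "roll": 0, "claw": -0.9},
    {"dx": 0, "dy": 0, "dz": 1.5, "roll": 0, "claw": -0.9},
    {"dx": 0, "dy": 0, "dz": 1.5, "roll": 0, "claw": -0.9},
    {"dx": 0, "dy": 0, "dz": 1.5, "roll": 0, "claw": -0.9},
    {"dx": 0, "dy": 0, "dz": 1.5, "roll": 0, "claw": -0.9},
    {"dx": 0, "dy": 0, "dz": 1.5, "roll": 0, "claw": -0.9}
  ]
}}

```text
time: 9.23
tcp_pos: [0.6179, 0.0003, 0.0906]
eef_rot: [0.637, 0.771, 0.001, 0.0]
wrist_force: [-0.5, 0.8, 4.5]
width: 0.205
```

```bash
python3 f.py
```

```text
t 9.23 tcp [6.179e-01 3.000e-04 9.060e-02] head 10.83 F [-0.5  0.8  4.5] w 0.205
shift [-0.4 -1.5  0.6] roll 0.18
F [-0.23  0.2   5.14] M [ 0.123  0.196 -0.02 ] sd [0.56 0.48 0.28] [6.179e-01 3.000e-04 9.060e-02]
```

Request:
{"fn": "step_arm", "kwargs": {
  "motion": [
    {"dx": 0, "dy": 0, "dz": -0.3, "roll": 0, "claw": -0.9},
    {"dx": 0, "dy": -2, "dz": -0.3, "roll": 0, "claw": -0.9},
    {"dx": 0, "dy": -4, "dz": -0.3, "roll": 0, "claw": -0.9},
    {"dx": 0, "dy": -6, "dz": -0.2, "roll": 0, "claw": -0.9},
    {"dx": 0, "dy": -8, "dz": -0.2, "roll": 0, "claw": -0.9},
    {"dx": 0, "dy": -10, "dz": -0.2, "roll": 0, "claw": -0.9},
    {"dx": 0, "dy": -12, "dz": -0.2, "roll": 0, "claw": -0.9},
    {"dx": 0, "dy": -14, "dz": -0.1, "roll": 0, "claw": -0.9},
    {"dx": 0, "dy": -15, "dz": -0.1, "roll": 0, "claw": -0.9},
    {"dx": 0, "dy": -15, "dz": -0.1, "roll": 0, "claw": -0.9}
  ]
}}

```text
time: 10.22
tcp_pos: [0.6029, -0.0028, 0.0905]
eef_rot: [0.637, 0.771, 0.0, 0.0]
wrist_force: [2.0, 0.8, 6.1]
width: 0.208
```

```bash
python3 f.py 2
```

```text
t 10.22 tcp [ 0.6029 -0.0028  0.0905] head 10.82 F [2.  0.8 6.1] w 0.208
shift [-0.2 13.8  0.5] roll 0.17
F [ 1.91 -0.06  6.48] M [ 0.055 -0.405 -0.008] sd [0.55 0.26 0.09] [ 0.603  -0.0028  0.0905]
```

Request:
{"fn": "step_arm", "kwargs": {
  "motion": [
    {"dx": 0, "dy": -1, "dz": -0.4, "roll": 0, "claw": -0.9},
    {"dx": 0, "dy": -3, "dz": -0.4, "roll": 0, "claw": -0.9},
    {"dx": 0, "dy": -5, "dz": -0.4, "roll": 0, "claw": -0.9},
    {"dx": 0, "dy": -7, "dz": -0.4, "roll": 0, "claw": -0.9},
    {"dx": 0, "dy": -9, "dz": -0.4, "roll": 0, "claw": -0.9},
    {"dx": 0, "dy": -11, "dz": -0.4, "roll": 0, "claw": -0.9},
    {"dx": 0, "dy": -13, "dz": -0.4, "roll": 0, "claw": -0.9},
    {"dx": 0, "dy": -15, "dz": -0.4, "roll": 0, "claw": -0.9},
    {"dx": 0, "dy": -17, "dz": -0.4, "roll": 0, "claw": -0.9},
    {"dx": 0, "dy": -18, "dz": -0.4, "roll": 0, "claw": -0.9}
  ]
}}

```text
time: 11.15
tcp_pos: [0.5846, -0.0061, 0.0905]
eef_rot: [0.637, 0.771, 0.0, -0.0]
wrist_force: [1.8, 0.2, 4.0]
width: 0.201
```

```bash
python3 f.py 2; python3 -c "
from h import *
shot('wrist','wr7')"
```

```text
t 11.15 tcp [ 0.5846 -0.0061  0.0905] head 10.82 F [1.8 0.2 4. ] w 0.201
shift [-0.4 32.4  0.5] roll 0.17
F [1.51 0.36 4.85] M [ 0.036 -0.404  0.002] sd [0.29 0.22 0.88] [ 0.5846 -0.0061  0.0904]
```

View pics/wr7.png

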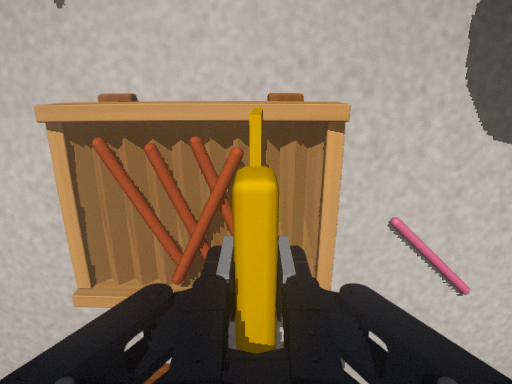

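Request:
{"fn": "step_arm", "kwargs": {
  "motion": [
    {"dx": 0, "dy": -1, "dz": -0.2, "roll": 0, "claw": -0.9},
    {"dx": 0, "dy": -3, "dz": -0.2, "roll": 0, "claw": -0.9},
    {"dx": 0, "dy": -5, "dz": -0.2, "roll": 0, "claw": -0.9},
    {"dx": 0, "dy": -7, "dz": -0.2, "roll": 0, "claw": -0.9},
    {"dx": 0, "dy": -9, "dz": -0.2, "roll": 0, "claw": -0.9},
    {"dx": 0, "dy": -11, "dz": -0.2, "roll": 0, "claw": -0.9},
    {"dx": 0, "dy": -13, "dz": -0.2, "roll": 0, "claw": -0.9},
    {"dx": 0, "dy": -15, "dz": -0.2, "roll": 0, "claw": -0.9},
    {"dx": 0, "dy": -17, "dz": -0.2, "roll": 0, "claw": -0.9},
    {"dx": 0, "dy": -17, "dz": -0.2, "roll": 0, "claw": -0.9}
  ]
}}

```text
time: 12.13
tcp_pos: [0.5675, -0.0093, 0.0905]
eef_rot: [0.637, 0.771, -0.0, -0.0]
wrist_force: [1.8, -0.0, 2.0]
width: 0.202
```

```bash
python3 f.py 2; python3 -c "
from h import *
shot('wrist','wr8')
a=cv2.imread('pics/wr8.png');b=cv2.imread('pics/f.png')[140:260,190:310]
cv2.imwrite('pics/wr8b.png',np.hstack([a[80:330,30:360],cv2.resize(b,(250,250))]))"
```

```text
t 12.13 tcp [ 0.5675 -0.0093  0.0905] head 10.82 F [ 1.8 -0.   2. ] w 0.202
shift [-0.4 49.8  0.4] roll 0.17
F [0.9  0.11 2.11] M [ 0.004 -0.16  -0.02 ] sd [0.41 0.35 0.09] [ 0.5678 -0.0092  0.0905]
```

View pics/wr8b.png

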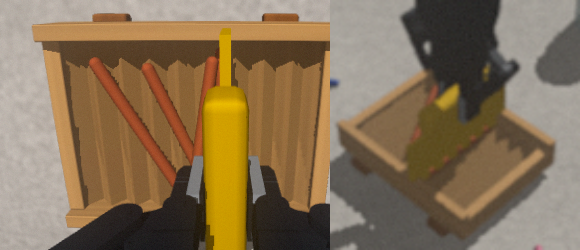

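Request:
{"fn": "step_arm", "kwargs": {
  "motion": [
    {"dx": 0, "dy": -1, "dz": 0, "roll": 0, "claw": -0.9},
    {"dx": 0, "dy": -3, "dz": 0, "roll": 0, "claw": -0.9},
    {"dx": 0, "dy": -5, "dz": 0, "roll": 0, "claw": -0.9},
    {"dx": 0, "dy": -7, "dz": 0, "roll": 0, "claw": -0.9},
    {"dx": 0, "dy": -9, "dz": 0, "roll": 0, "claw": -0.9},
    {"dx": 0, "dy": -11, "dz": 0, "roll": 0, "claw": -0.9},
    {"dx": 0, "dy": -13, "dz": 0, "roll": 0, "claw": -0.9},
    {"dx": 0, "dy": -14, "dz": 0, "roll": 0, "claw": -0.9},
    {"dx": 0, "dy": -15, "dz": 0, "roll": 0, "claw": -0.9},
    {"dx": 0, "dy": -15, "dz": 0, "roll": 0, "claw": -0.9}
  ]
}}

```text
time: 13.12
tcp_pos: [0.553, -0.0121, 0.0905]
eef_rot: [0.637, 0.771, -0.0, -0.0]
wrist_force: [-1.0, -0.6, 0.8]
width: 0.204
```

```bash
python3 f.py 2; python3 -c "
from h import *
shot('wrist','wr9')
a=cv2.imread('pics/wr9.png');b=cv2.imread('pics/f.png')[140:260,190:310]
cv2.imwrite('pics/wr9b.png',np.hstack([a[80:330,30:360],cv2.resize(b,(250,250))]))"
```

```text
t 13.12 tcp [ 0.553  -0.0121  0.0905] head 10.82 F [-1.  -0.6  0.8] w 0.204
shift [-0.4 64.6  0.4] roll 0.17
F [ 0.43 -0.08  0.58] M [-0.003 -0.062 -0.027] sd [0.62 0.36 0.27] [ 0.5532 -0.012   0.0904]
```

View pics/wr9b.png

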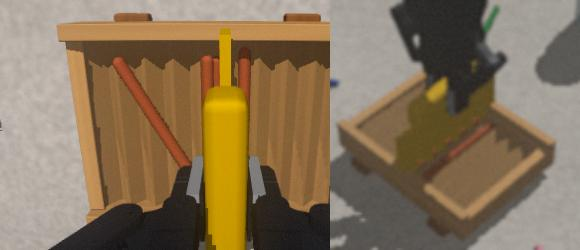

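Request:
{"fn": "step_arm", "kwargs": {
  "motion": [
    {"dx": 0, "dy": -1, "dz": 0.2, "roll": 0, "claw": -0.9},
    {"dx": 0, "dy": -3, "dz": 0.2, "roll": 0, "claw": -0.9},
    {"dx": 0, "dy": -5, "dz": 0.2, "roll": 0, "claw": -0.9},
    {"dx": 0, "dy": -7, "dz": 0.2, "roll": 0, "claw": -0.9},
    {"dx": 0, "dy": -9, "dz": 0.3, "roll": 0, "claw": -0.9},
    {"dx": 0, "dy": -11, "dz": 0.3, "roll": 0, "claw": -0.9},
    {"dx": 0, "dy": -13, "dz": 0.3, "roll": 0, "claw": -0.9},
    {"dx": 0, "dy": -14, "dz": 0.4, "roll": 0, "claw": -0.9},
    {"dx": 0, "dy": -15, "dz": 0.4, "roll": 0, "claw": -0.9},
    {"dx": 0, "dy": -15, "dz": 0.4, "roll": 0, "claw": -0.9}
  ]
}}

```text
time: 14.1
tcp_pos: [0.5387, -0.0149, 0.0904]
eef_rot: [0.637, 0.771, 0.0, 0.0]
wrist_force: [1.3, 0.9, 2.7]
width: 0.202
```

```bash
python3 f.py 2; python3 -c "
from h import *
shot('wrist','wr9')
a=cv2.imread('pics/wr9.png');b=cv2.imread('pics/f.png')[140:260,190:310]
cv2.imwrite('pics/wr9b.png',np.hstack([a[80:330,30:360],cv2.resize(b,(250,250))]))"
```

```text
t 14.1 tcp [ 0.5387 -0.0149  0.0904] head 10.82 F [1.3 0.9 2.7] w 0.202
shift [-0.4 79.1  0.4] roll 0.17
F [1.51 0.06 3.3 ] M [ 0.012 -0.172 -0.007] sd [0.49 0.17 0.73] [ 0.5389 -0.0149  0.0903]
```

View pics/wr9b.png

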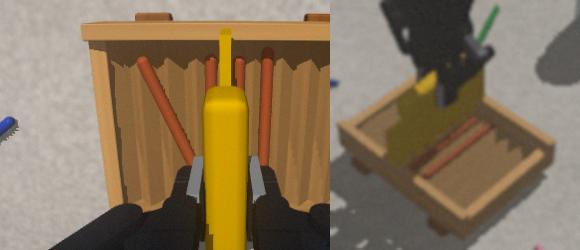

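Request:
{"fn": "step_arm", "kwargs": {
  "motion": [
    {"dx": 0, "dy": -1, "dz": 0, "roll": 0, "claw": -0.9},
    {"dx": 0, "dy": -3, "dz": 0, "roll": 0, "claw": -0.9},
    {"dx": 0, "dy": -5, "dz": 0, "roll": 0, "claw": -0.9},
    {"dx": 0, "dy": -7, "dz": 0, "roll": 0, "claw": -0.9},
    {"dx": 0, "dy": -9, "dz": 0, "roll": 0, "claw": -0.9},
    {"dx": 0, "dy": -11, "dz": 0.1, "roll": 0, "claw": -0.9},
    {"dx": 0, "dy": -13, "dz": 0.1, "roll": 0, "claw": -0.9},
    {"dx": 0, "dy": -15, "dz": 0.1, "roll": 0, "claw": -0.9},
    {"dx": 0, "dy": -16, "dz": 0.1, "roll": 0, "claw": -0.9},
    {"dx": 0, "dy": -16, "dz": 0.1, "roll": 0, "claw": -0.9}
  ]
}}

```text
time: 15.08
tcp_pos: [0.5229, -0.0179, 0.0903]
eef_rot: [0.637, 0.771, 0.0, 0.0]
wrist_force: [0.6, -0.6, 4.0]
width: 0.207
```

```bash
python3 f.py 2; python3 -c "
from h import *
shot('wrist','wr9')
a=cv2.imread('pics/wr9.png');b=cv2.imread('pics/f.png')[140:260,190:310]
cv2.imwrite('pics/wr9b.png',np.hstack([a[80:330,30:360],cv2.resize(b,(250,250))]))"
```

```text
t 15.08 tcp [ 0.5229 -0.0179  0.0903] head 10.82 F [ 0.6 -0.6  4. ] w 0.207
shift [-0.3 95.3  0.3] roll 0.17
F [0.85 0.6  5.7 ] M [ 0.033 -0.37  -0.014] sd [0.27 0.27 0.45] [ 0.523  -0.0179  0.0903]
```

View pics/wr9b.png

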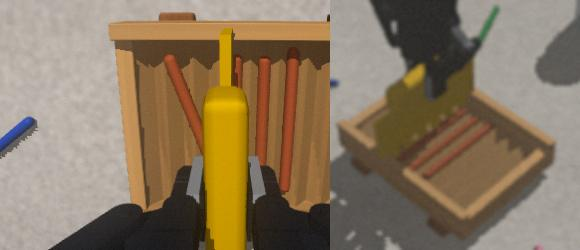

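Request:
{"fn": "step_arm", "kwargs": {
  "motion": [
    {"dx": 0, "dy": -1, "dz": -0.3, "roll": 0, "claw": -0.9},
    {"dx": 0, "dy": -3, "dz": -0.3, "roll": 0, "claw": -0.9},
    {"dx": 0, "dy": -5, "dz": -0.3, "roll": 0, "claw": -0.9},
    {"dx": 0, "dy": -7, "dz": -0.3, "roll": 0, "claw": -0.9},
    {"dx": 0, "dy": -9, "dz": -0.3, "roll": 0, "claw": -0.9},
    {"dx": 0, "dy": -11, "dz": -0.3, "roll": 0, "claw": -0.9},
    {"dx": 0, "dy": -13, "dz": -0.3, "roll": 0, "claw": -0.9},
    {"dx": 0, "dy": -14, "dz": -0.3, "roll": 0, "claw": -0.9},
    {"dx": 0, "dy": -15, "dz": -0.3, "roll": 0, "claw": -0.9},
    {"dx": 0, "dy": -15, "dz": -0.3, "roll": 0, "claw": -0.9}
  ]
}}

```text
time: 16.07
tcp_pos: [0.5078, -0.0207, 0.0903]
eef_rot: [0.637, 0.771, -0.0, -0.0]
wrist_force: [0.3, -0.0, 1.7]
width: 0.201
```

```bash
python3 f.py 2; python3 -c "
from h import *
shot('wrist','wr9')
a=cv2.imread('pics/wr9.png');b=cv2.imread('pics/f.png')[140:260,190:310]
cv2.imwrite('pics/wr9b.png',np.hstack([a[80:330,30:360],cv2.resize(b,(250,250))]))"
```

```text
t 16.07 tcp [ 0.5078 -0.0207  0.0903] head 10.82 F [ 0.3 -0.   1.7] w 0.201
shift [ -0.5 110.5   0.2] roll 0.17
F [ 0.21 -0.03  1.6 ] M [ 0.023 -0.148 -0.023] sd [0.08 0.22 0.46] [ 0.508  -0.0207  0.0903]
```

View pics/wr9b.png

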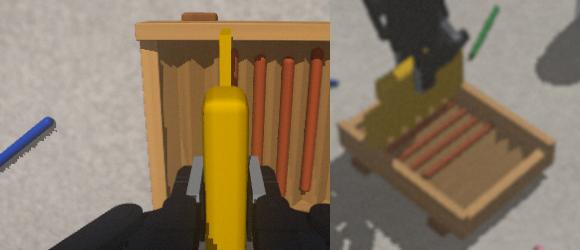

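Request:
{"fn": "step_arm", "kwargs": {
  "motion": [
    {"dx": 0, "dy": -1, "dz": 0, "roll": 0, "claw": -0.9},
    {"dx": 0, "dy": -3, "dz": 0, "roll": 0, "claw": -0.9},
    {"dx": 0, "dy": -5, "dz": 0, "roll": 0, "claw": -0.9},
    {"dx": 0, "dy": -7, "dz": 0, "roll": 0, "claw": -0.9},
    {"dx": 0, "dy": -9, "dz": 0.1, "roll": 0, "claw": -0.9},
    {"dx": 0, "dy": -11, "dz": 0.1, "roll": 0, "claw": -0.9},
    {"dx": 0, "dy": -13, "dz": 0.1, "roll": 0, "claw": -0.9},
    {"dx": 0, "dy": -14, "dz": 0.1, "roll": 0, "claw": -0.9},
    {"dx": 0, "dy": -15, "dz": 0.1, "roll": 0, "claw": -0.9},
    {"dx": 0, "dy": -15, "dz": 0.1, "roll": 0, "claw": -0.9}
  ]
}}

```text
time: 17.05
tcp_pos: [0.4932, -0.0235, 0.0903]
eef_rot: [0.637, 0.771, -0.0, -0.0]
wrist_force: [1.3, -0.1, 0.5]
width: 0.202
```

```bash
python3 f.py 2; python3 -c "
from h import *
shot('wrist','wr9')
a=cv2.imread('pics/wr9.png');b=cv2.imread('pics/f.png')[140:260,190:310]
cv2.imwrite('pics/wr9b.png',np.hstack([a[80:330,30:360],cv2.resize(b,(250,250))]))"
```

```text
t 17.05 tcp [ 0.4932 -0.0235  0.0903] head 10.82 F [ 1.3 -0.1  0.5] w 0.202
shift [ -0.4 125.5   0.2] roll 0.17
F [0.28 0.29 1.3 ] M [ 0.009 -0.081 -0.022] sd [0.31 0.46 0.17] [ 0.4934 -0.0235  0.0902]
```

View pics/wr9b.png

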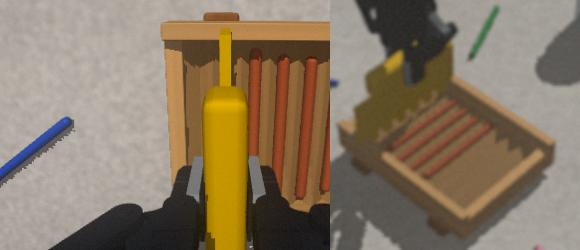

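Request:
{"fn": "step_arm", "kwargs": {
  "motion": [
    {"dx": 0, "dy": -1, "dz": 0.2, "roll": 0, "claw": -0.9},
    {"dx": 0, "dy": -3, "dz": 0.2, "roll": 0, "claw": -0.9},
    {"dx": 0, "dy": -5, "dz": 0.2, "roll": 0, "claw": -0.9},
    {"dx": 0, "dy": -7, "dz": 0.2, "roll": 0, "claw": -0.9},
    {"dx": 0, "dy": -9, "dz": 0.2, "roll": 0, "claw": -0.9},
    {"dx": 0, "dy": -11, "dz": 0.3, "roll": 0, "claw": -0.9},
    {"dx": 0, "dy": -13, "dz": 0.3, "roll": 0, "claw": -0.9},
    {"dx": 0, "dy": -15, "dz": 0.3, "roll": 0, "claw": -0.9},
    {"dx": 0, "dy": -16, "dz": 0.3, "roll": 0, "claw": -0.9},
    {"dx": 0, "dy": -16, "dz": 0.3, "roll": 0, "claw": -0.9}
  ]
}}

```text
time: 18.03
tcp_pos: [0.4777, -0.0265, 0.0901]
eef_rot: [0.637, 0.771, 0.0, 0.0]
wrist_force: [1.7, -0.8, 4.4]
width: 0.2
```

```bash
python3 f.py 2; python3 -c "
from h import *
shot('wrist','wr9')
a=cv2.imread('pics/wr9.png');b=cv2.imread('pics/f.png')[140:260,190:310]
cv2.imwrite('pics/wr9b.png',np.hstack([a[80:330,30:360],cv2.resize(b,(250,250))]))"
```

```text
t 18.03 tcp [ 0.4777 -0.0265  0.0901] head 10.82 F [ 1.7 -0.8  4.4] w 0.2
shift [ -0.4 141.2   0.2] roll 0.17
F [1.07 0.55 5.62] M [ 0.026 -0.225  0.005] sd [0.16 0.22 0.17] [ 0.478  -0.0265  0.0901]
```

View pics/wr9b.png

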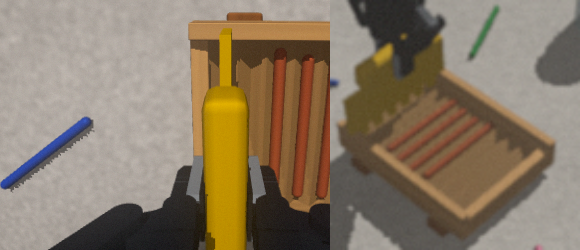

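Request:
{"fn": "step_arm", "kwargs": {
  "motion": [
    {"dx": 0, "dy": 0, "dz": -8, "roll": 0, "claw": -0.9},
    {"dx": 0, "dy": 0, "dz": -20, "roll": 0, "claw": -0.9},
    {"dx": 0, "dy": 0, "dz": -35, "roll": 0, "claw": -0.9},
    {"dx": 0, "dy": 0, "dz": -48, "roll": 0, "claw": -0.9},
    {"dx": -15, "dy": 0, "dz": -55, "roll": 1, "claw": -0.9},
    {"dx": -40, "dy": -2, "dz": -58, "roll": 2, "claw": -0.9},
    {"dx": -65, "dy": -3, "dz": -60, "roll": 4, "claw": -0.9},
    {"dx": -85, "dy": -4, "dz": -60, "roll": 5, "claw": -0.9},
    {"dx": -95, "dy": -5, "dz": -60, "roll": 6, "claw": -0.9},
    {"dx": -100, "dy": -5, "dz": -60, "roll": 6, "claw": -0.9}
  ]
}}

```text
time: 19.02
tcp_pos: [0.4907, -0.1279, 0.1497]
eef_rot: [0.678, 0.735, -0.001, -0.0]
wrist_force: [0.1, 1.1, -1.9]
width: 0.197
```

```bash
python3 -c "
from h import *
shot('wrist','wa');shot('scene','sa'); goto([.5116,-.2739,.15],-1.18)
crop('wa',100,0,400,230,2.6,'wa_c')
crop('sa',190,160,310,260,6.5,'sa_c')"
```

```text
t 19.12 tcp [ 0.4911 -0.1262  0.1496] head 4.76 F [-0.8  0.5 -1.5] w 0.203
shift [-148.9    8.2   -0.4] roll 5.94
```

View pics/wa.png

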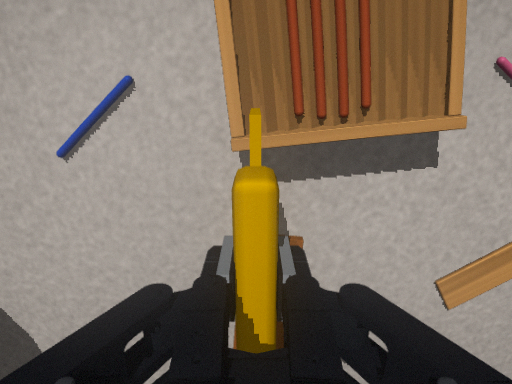

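View pics/sa_c.png

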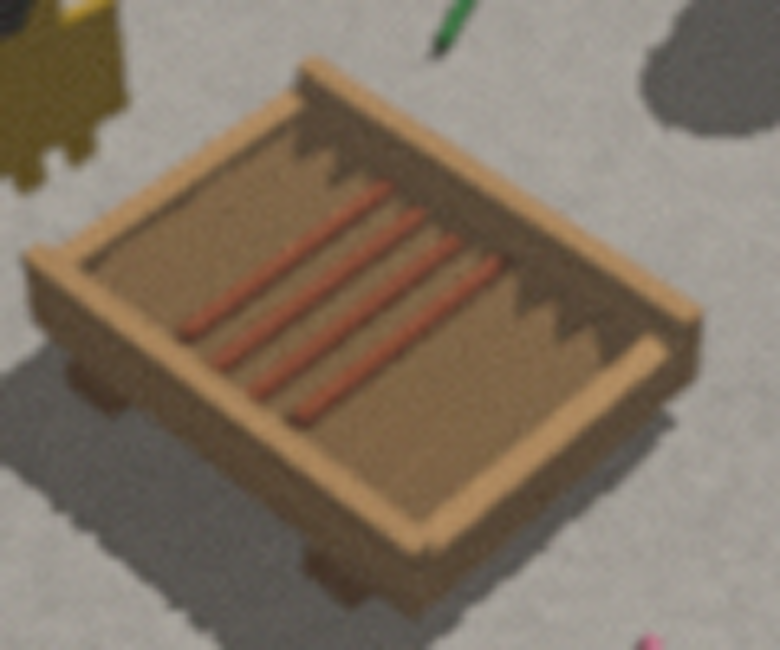

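Run:
```python
from h import *
from scipy.spatial.transform import Rotation as R
M=R.from_euler('ZYX',[.1856,-.004,0]).as_matrix(); o=np.array([.5477,-.0133,.0465])
for tag,(x0,y0,x1,y1),s in [('sa',(200,165,300,255),7),('wa',(210,0,480,160),2.9)]:
    c=load(tag); im=cv2.resize(cv2.imread(f'pics/{tag}.png')[y0:y1,x0:x1],None,fx=s,fy=s,interpolation=cv2.INTER_CUBIC)
    for g in range(-72,73,18):
        P=np.array([[g/1e3,y,-.017] for y in (-.06,.06)])@M.T+o
        q=((proj(c,P)-[x0,y0]+.5)*s).astype(int)
        cv2.line(im,tuple(map(int,q[0])),tuple(map(int,q[1])),(255,255,0),1)
    for a,b in [((-92,70),(92,70)),((-92,-70),(92,-70))]:
        q=((proj(c,np.array([[a[0]/1e3,a[1]/1e3,0],[b[0]/1e3,b[1]/1e3,0]])@M.T+o)-[x0,y0]+.5)*s).astype(int)
        cv2.line(im,tuple(map(int,q[0])),tuple(map(int,q[1])),(0,0,255),1)
    cv2.imwrite(f'pics/{tag}_o.png',im)
```

```text
(no output)
```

View pics/sa_o.png

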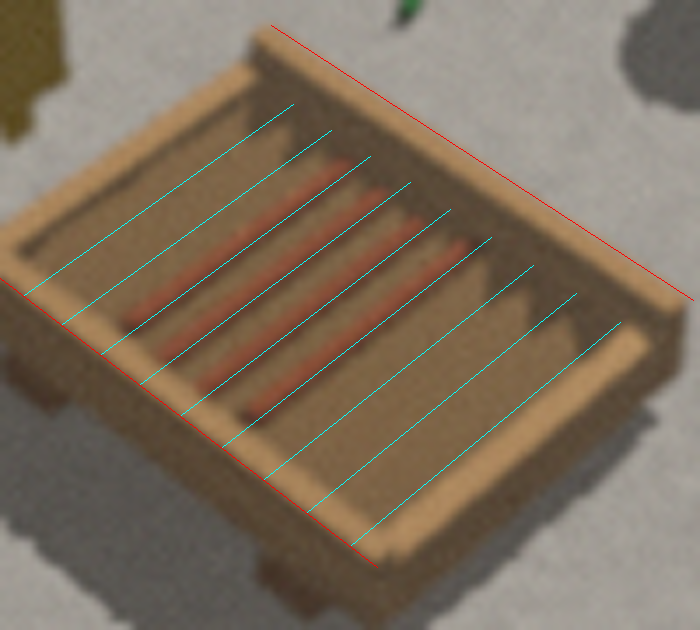

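View pics/wa_o.png

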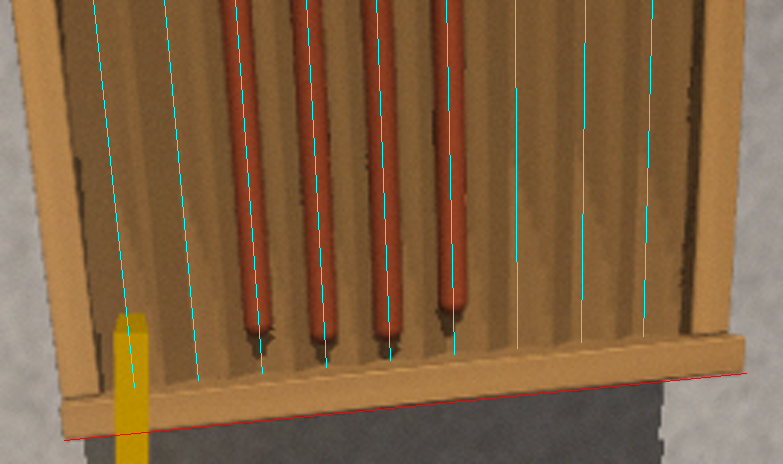

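Request:
{"fn": "step_arm", "kwargs": {
  "motion": [
    {"dx": -20, "dy": 1, "dz": 0, "roll": 1, "claw": -0.9},
    {"dx": -50, "dy": 3, "dz": 0, "roll": 3, "claw": -0.9},
    {"dx": -80, "dy": 5, "dz": 0, "roll": 5, "claw": -0.9},
    {"dx": -110, "dy": 6, "dz": 0, "roll": 5.9, "claw": -0.9},
    {"dx": -132, "dy": 7, "dz": 0, "roll": 5.9, "claw": -0.9},
    {"dx": -144, "dy": 8, "dz": 0, "roll": 5.9, "claw": -0.9},
    {"dx": -149, "dy": 8.2, "dz": 0, "roll": 5.9, "claw": -0.9},
    {"dx": -149, "dy": 8.2, "dz": 0, "roll": 5.9, "claw": -0.9},
    {"dx": -149, "dy": 8.2, "dz": 0, "roll": 5.9, "claw": -0.9},
    {"dx": -149, "dy": 8.2, "dz": 0, "roll": 5.9, "claw": -0.9}
  ]
}}

```text
time: 19.95
tcp_pos: [0.5126, -0.2712, 0.1497]
eef_rot: [0.713, 0.701, 0.0, -0.001]
wrist_force: [0.4, 0.3, -1.7]
width: 0.204
```

```bash
python3 -c "
from h import *
shot('wrist','wb');shot('scene','sb'); goto([.5116,-.2739,.115],-1.18)
crop('sb',60,190,200,300,5.5,'sb_c')"
```

```text
t 20.05 tcp [ 0.5126 -0.2717  0.1499] head -0.95 F [ 1.2  0.4 -1.7] w 0.198
shift [-2.2 -0.9 34.9] roll 0.23
```

View pics/wb.png

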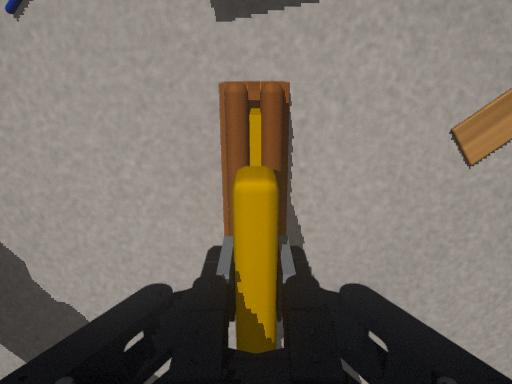

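View pics/sb_c.png

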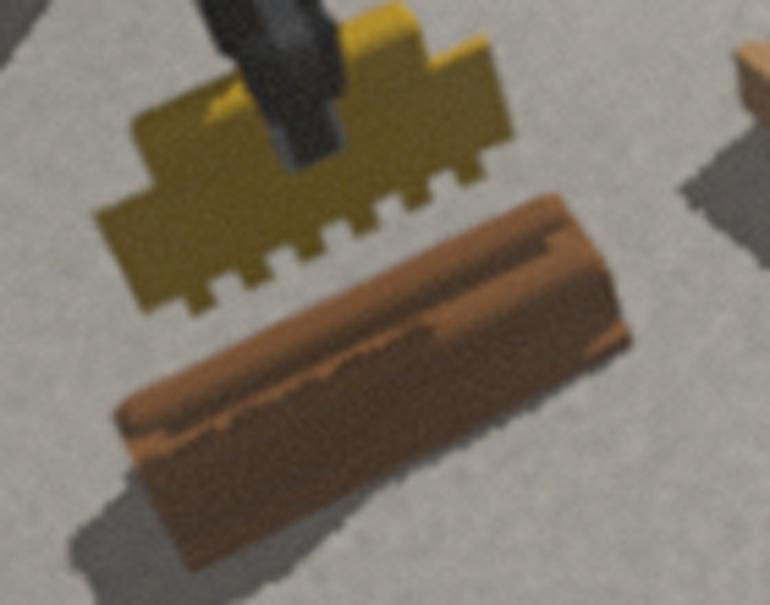

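Request:
{"fn": "step_arm", "kwargs": {
  "motion": [
    {"dx": -2, "dy": -0.9, "dz": 0, "roll": 0.2, "claw": -0.9},
    {"dx": -2.2, "dy": -0.9, "dz": 5, "roll": 0.2, "claw": -0.9},
    {"dx": -2.2, "dy": -0.9, "dz": 12, "roll": 0.2, "claw": -0.9},
    {"dx": -2.2, "dy": -0.9, "dz": 20, "roll": 0.2, "claw": -0.9},
    {"dx": -2.2, "dy": -0.9, "dz": 27, "roll": 0.2, "claw": -0.9},
    {"dx": -2.2, "dy": -0.9, "dz": 32, "roll": 0.2, "claw": -0.9},
    {"dx": -2.2, "dy": -0.9, "dz": 35, "roll": 0.2, "claw": -0.9},
    {"dx": -2.2, "dy": -0.9, "dz": 35, "roll": 0.2, "claw": -0.9},
    {"dx": -2.2, "dy": -0.9, "dz": 35, "roll": 0.2, "claw": -0.9},
    {"dx": -2.2, "dy": -0.9, "dz": 35, "roll": 0.2, "claw": -0.9}
  ]
}}

```text
time: 20.88
tcp_pos: [0.5116, -0.2759, 0.1152]
eef_rot: [0.715, 0.699, 0.0, 0.0]
wrist_force: [-0.2, -1.1, -0.1]
width: 0.204
```

```bash
python3 -c "
from h import *
shot('wrist','wb');shot('scene','sb'); goto([.5116,-.2739,.066],-1.18)
crop('sb',60,190,200,300,5.5,'sb_c')"
```

```text
t 20.98 tcp [ 0.5117 -0.2758  0.1153] head -1.28 F [ 0.6 -0.4 -1.5] w 0.202
shift [ 1.9 -0.1 49.3] roll -0.1
```

View pics/wb.png

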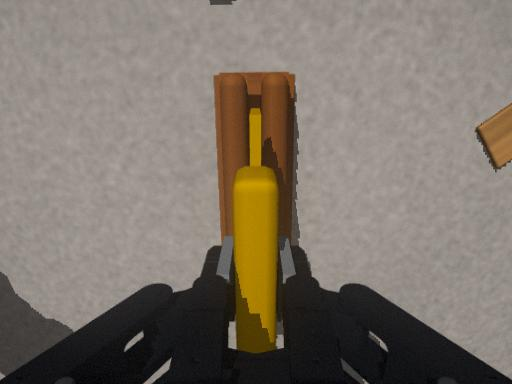

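View pics/sb_c.png

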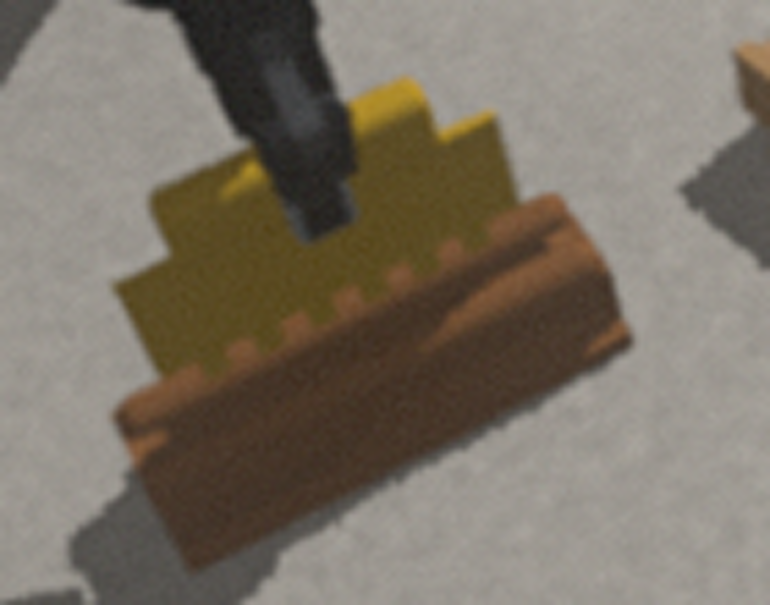

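Request:
{"fn": "step_arm", "kwargs": {
  "motion": [
    {"dx": 1.9, "dy": -0.1, "dz": 2, "roll": -0.1, "claw": -0.9},
    {"dx": 1.9, "dy": -0.1, "dz": 7, "roll": -0.1, "claw": -0.9},
    {"dx": 1.9, "dy": -0.1, "dz": 13, "roll": -0.1, "claw": -0.9},
    {"dx": 1.9, "dy": -0.1, "dz": 19, "roll": -0.1, "claw": -0.9},
    {"dx": 1.9, "dy": -0.1, "dz": 25, "roll": -0.1, "claw": -0.9},
    {"dx": 1.9, "dy": -0.1, "dz": 30, "roll": -0.1, "claw": -0.9},
    {"dx": 1.9, "dy": -0.1, "dz": 34, "roll": -0.1, "claw": -0.9},
    {"dx": 1.9, "dy": -0.1, "dz": 38, "roll": -0.1, "claw": -0.9},
    {"dx": 1.9, "dy": -0.1, "dz": 41, "roll": -0.1, "claw": -0.9},
    {"dx": 1.9, "dy": -0.1, "dz": 43, "roll": -0.1, "claw": -0.9}
  ]
}}

```text
time: 21.82
tcp_pos: [0.5113, -0.2737, 0.0716]
eef_rot: [0.714, 0.7, -0.0, -0.0]
wrist_force: [0.4, 0.0, -1.1]
width: 0.201
```

```bash
python3 -c "
from h import *
shot('wrist','wb'); goto([.5116,-.2739,.066],-1.18)"
```

```text
t 21.87 tcp [ 0.5111 -0.2736  0.0714] head -1.17 F [ 0.2  0.4 -1.7] w 0.203
shift [-0.3  0.5  5.4] roll 0.01
```

No contact force, so it is going in freely. I'll bring it down onto the floor.

Request:
{"fn": "step_arm", "kwargs": {
  "motion": [
    {"dx": 0, "dy": 0.4, "dz": 1, "roll": 0, "claw": -0.9},
    {"dx": 0, "dy": 0.4, "dz": 2, "roll": 0, "claw": -0.9},
    {"dx": 0, "dy": 0.4, "dz": 3, "roll": 0, "claw": -0.9},
    {"dx": 0, "dy": 0.4, "dz": 4, "roll": 0, "claw": -0.9},
    {"dx": 0, "dy": 0.4, "dz": 4.7, "roll": 0, "claw": -0.9},
    {"dx": 0, "dy": 0.4, "dz": 5.3, "roll": 0, "claw": -0.9},
    {"dx": 0, "dy": 0.4, "dz": 5.7, "roll": 0, "claw": -0.9},
    {"dx": 0, "dy": 0.4, "dz": 5.7, "roll": 0, "claw": -0.9},
    {"dx": 0, "dy": 0.4, "dz": 5.7, "roll": 0, "claw": -0.9},
    {"dx": 0, "dy": 0.4, "dz": 5.7, "roll": 0, "claw": -0.9}
  ]
}}

```text
time: 22.7
tcp_pos: [0.5118, -0.2738, 0.0663]
eef_rot: [0.714, 0.7, 0.0, 0.0]
wrist_force: [0.5, -0.3, -1.1]
width: 0.2
```

```bash
python3 f.py 2
```

```text
t 22.7 tcp [ 0.5118 -0.2738  0.0663] head -1.18 F [ 0.5 -0.3 -1.1] w 0.2
shift [275.5  99.1 -23.7] roll -11.83
F [ 0.01  0.08 -0.43] M [-0.061 -0.007  0.042] sd [0.05 0.21 0.3 ] [ 0.5118 -0.2737  0.0663]
```

Request:
{"fn": "step_arm", "kwargs": {
  "motion": [
    {"dx": 0, "dy": 0, "dz": 0.3, "roll": 0, "claw": -0.9},
    {"dx": 0, "dy": 0, "dz": 0.6, "roll": 0, "claw": -0.9},
    {"dx": 0, "dy": 0, "dz": 0.9, "roll": 0, "claw": -0.9},
    {"dx": 0, "dy": 0, "dz": 1.2, "roll": 0, "claw": -0.9},
    {"dx": 0, "dy": 0, "dz": 1.2, "roll": 0, "claw": -0.9},
    {"dx": 0, "dy": 0, "dz": 1.2, "roll": 0, "claw": -0.9},
    {"dx": 0, "dy": 0, "dz": 1.2, "roll": 0, "claw": -0.9},
    {"dx": 0, "dy": 0, "dz": 1.2, "roll": 0, "claw": -0.9},
    {"dx": 0, "dy": 0, "dz": 1.2, "roll": 0, "claw": -0.9},
    {"dx": 0, "dy": 0, "dz": 1.2, "roll": 0, "claw": -0.9}
  ]
}}

```text
time: 23.63
tcp_pos: [0.5121, -0.2737, 0.0654]
eef_rot: [0.714, 0.7, 0.0, 0.0]
wrist_force: [-1.2, 1.8, 5.0]
width: 0.201
```

```bash
python3 f.py 2
```

```text
t 23.63 tcp [ 0.5121 -0.2737  0.0654] head -1.16 F [-1.2  1.8  5. ] w 0.201
shift [275.4  98.8 -24.5] roll -11.81
F [-0.63  1.69  5.31] M [ 0.231  0.081 -0.014] sd [0.29 0.58 0.46] [ 0.5121 -0.2738  0.0654]
```

Request:
{"fn": "step_arm", "kwargs": {
  "motion": [
    {"dx": 0, "dy": 0, "dz": -0.5, "roll": 0, "claw": -0.9},
    {"dx": 0, "dy": 0, "dz": -0.5, "roll": 0, "claw": -0.55},
    {"dx": 0, "dy": 0, "dz": -0.5, "roll": 0, "claw": -0.5},
    {"dx": 0, "dy": 0, "dz": -0.5, "roll": 0, "claw": -0.4},
    {"dx": 0, "dy": 0, "dz": -0.5, "roll": 0, "claw": -0.2},
    {"dx": 0, "dy": 0, "dz": -0.5, "roll": 0, "claw": 0.1},
    {"dx": 0, "dy": 0, "dz": -0.5, "roll": 0, "claw": 0.5},
    {"dx": 0, "dy": 0, "dz": -0.5, "roll": 0, "claw": 0.8},
    {"dx": 0, "dy": 0, "dz": -0.5, "roll": 0, "claw": 0.8},
    {"dx": 0, "dy": 0, "dz": -0.5, "roll": 0, "claw": 0.8}
  ],
  "newtons": 20
}}

```text
time: 24.57
tcp_pos: [0.5117, -0.2737, 0.0656]
eef_rot: [0.714, 0.7, 0.0, -0.0]
wrist_force: [-1.0, -0.3, -0.5]
width: 0.898
```

```bash
python3 f.py 1; python3 -c "
from h import *
shot('wrist','wc')"
```

```text
t 24.57 tcp [ 0.5117 -0.2737  0.0656] head -1.18 F [-1.  -0.3 -0.5] w 0.898
shift [275.4  99.1 -24.4] roll -11.83
F [-0.25 -0.62 -0.29] M [-0.017 -0.015  0.007] sd [0. 0. 0.] [ 0.5118 -0.2737  0.0656]
```

View pics/wc.png

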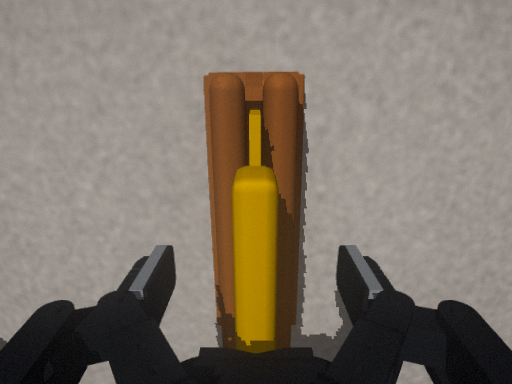

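The scraper stands free and upright between the open fingers. I'll rise straight up and check.

Request:
{"fn": "step_arm", "kwargs": {
  "motion": [
    {"dx": 0, "dy": 0, "dz": -10, "roll": 0, "claw": 0.8},
    {"dx": 0, "dy": 0, "dz": -25, "roll": 0, "claw": 0.8},
    {"dx": 0, "dy": 0, "dz": -45, "roll": 0, "claw": 0.8},
    {"dx": 0, "dy": 0, "dz": -70, "roll": 0, "claw": 0.8},
    {"dx": 0, "dy": 0, "dz": -95, "roll": 0, "claw": 0.8},
    {"dx": 0, "dy": 0, "dz": -120, "roll": 0, "claw": 0.8},
    {"dx": 0, "dy": 0, "dz": -140, "roll": 0, "claw": 0.8},
    {"dx": 0, "dy": 0, "dz": -148, "roll": 0, "claw": 0.8},
    {"dx": 0, "dy": 0, "dz": -150, "roll": 0, "claw": 0.8},
    {"dx": 0, "dy": 0, "dz": -150, "roll": 0, "claw": 0.8}
  ]
}}

```text
time: 25.5
tcp_pos: [0.5118, -0.2736, 0.2157]
eef_rot: [0.714, 0.7, 0.0, 0.0]
wrist_force: [0.3, -0.3, 0.2]
width: 0.898
```

```bash
python3 f.py 1; python3 -c "
from h import *
shot('wrist','wd');shot('scene','sd');shot('top','td')
a=cv2.resize(cv2.imread('pics/sd.png')[160:300,70:310],None,fx=3.3,fy=3.3,interpolation=cv2.INTER_CUBIC);cv2.imwrite('pics/sd_c.png',a)"
```

```text
t 25.5 tcp [ 0.5118 -0.2736  0.2157] head -1.16 F [ 0.3 -0.3  0.2] w 0.898
shift [275.2  99.1 125.8] roll -11.81
F [-0.3   0.18 -1.09] M [-0.005 -0.015 -0.01 ] sd [0. 0. 0.] [ 0.5114 -0.2733  0.2148]
```

View pics/wd.png

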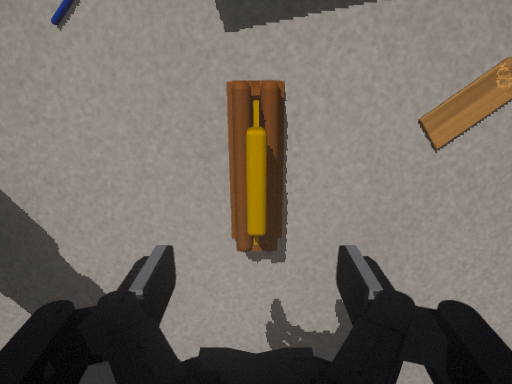

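View pics/sd_c.png

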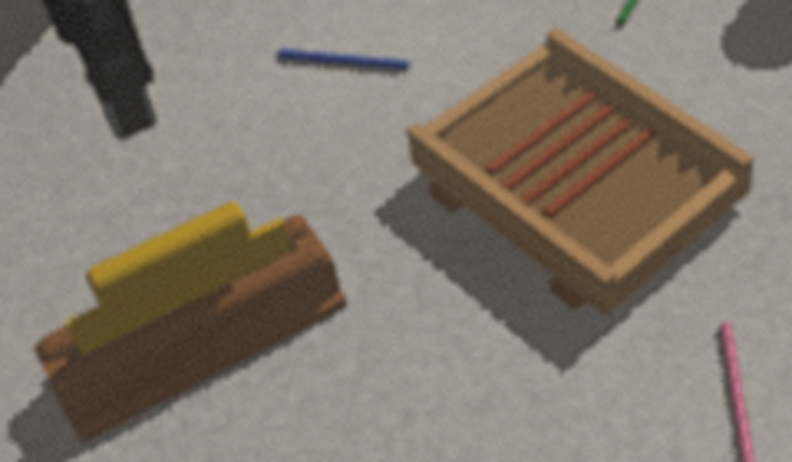

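View pics/td.png

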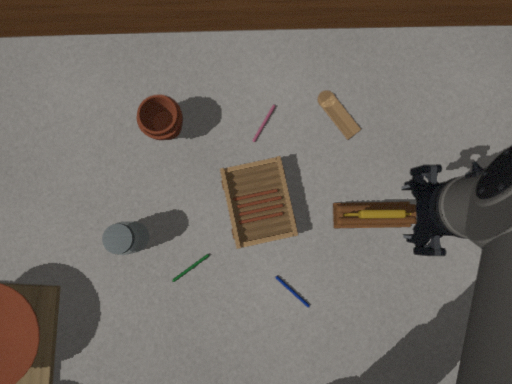

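The scraper sits at the same pixels as at the start. The rods lie parallel in four grooves, and the jar, pots and rib have not moved.

```bash
python3 -c "
from bench import close_job
print(close_job())"
```

```text
the job is handed in; nothing more can be done
None
```

All four rods now lie down in four neighbouring grooves, and the scraper is back in its rack slot. The job took about 26 s and is handed in.

- **Combing:** I combed from the far end to the near end in one pass, in 15–18 mm steps. The shoulders pressed on the rails with about 1.5 to 7.5 N and the drag stayed at about 2 N or less. These were read between steps, so a brief peak within a step would not show. The teeth never caught, so no second pass was needed.
- **Rods:** in the wrist picture all four lie on the groove centre lines. In the scene picture they sit slightly off the calculated lines, but the tray rails are off by about the same amount, so I put this down to calibration. I could not measure rod height directly; that they are fully down is judged from the pictures.
- **Scraper:** it touched the slot floor at the same tool height as when I picked it up (65.4 mm). After release it stands at the same place in the scene picture as before.
- **Other objects:** the jar, pots and rib look unmoved in the last top picture, and the gripper is clear of everything.
- **Disagreement:** the pictures suggested the far end of the tray was about 0.6 degrees up. The rail contact felt nearly level, so I set the height by the measured force instead.

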